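# Shake the colours for the next print run

## Robot

A 6-joint arm with a two-finger parallel gripper is mounted at the origin on a cart in front of the work surface, level with it; the furniture and walls round the work are solid. World frame = base frame: x ahead of the robot, y to its left, z up, the work surface at z = 0. Lengths are in m, angles in rad, forces in N, time in s.
With the tool pointing down it reaches from about 0.35 to 0.775 m from the base axis. Payload 5.5 kg.
Tool frame: the origin (TCP) lies on the centre line of the jaws, within the pads' length; the fingertips stand 11 mm ahead of it and the grasp point (between the pads) lies 8 mm behind it (env.tip_extent is the distance from the TCP to the fingertips, in m); z points along the fingers, y is the line along which they close (so a half turn about z gives the same grasp; the last joint's range is limited). The gripper opens to 85 mm and grips with 20 to 120 N. Pads are 22 mm wide; open, the fingers measure 114 mm over their backs; the gripper's body (76 mm by 85 mm) begins 54 mm behind the grasp point. The pads swing forward as they close: fully open they stand 13 mm farther back than shut.
Start: joints at [-1.381, 0.313, 0.046, 1.304, 0, 1.431], TCP at [0.186, -0.544, 0.242] pointing down, gripper open.
Joint ranges: [-2.76, 2.76], [-0.86, 1.69], [-1.03, 1.26], [-2.2, 2.34], [-1.47, 1.5], [-3.14, 3.14]. Speed limits (rad/s): [2.57, 2.57, 3.14, 3.14, 3.14, 3.14].

## Interface

Orientations are given as a unit quaternion [w, x, y, z].
In Python, from workcell import env gives the robot as it stands.
- The arm moves only by the shell command python3 -m jog 'ROWS' [FORCE]. ROWS is JSON, a list of rows, each a list of 5 numbers: the gripper's target within -1 to 1 (shut at 1, half-way at 0, fully open at -1), then the shift along the tool's x, y, z in m, then the turn about the tool's z in degrees. In form: [[fingers, tx, ty, tz, turn], ...]. A call has 1 to 5 rows; each row shifts and turns the commanded pose from where the row before left it, along the tool's axes as they then stand; what a row does not reach is not made up. A row lasts 1/12 s, in which the tool goes at most 41.7 mm and 7.16 degrees, less where a joint would pass 70% of its speed; a pose out of reach is approached as far as the arm can. A call is refused whole if a number of a shift passes 0.0417 or a number of a turn 7.16, either way. A call with a gripper value outside its range is refused whole. The fingers move at their own pace and stop on an object; FORCE is the grip in N (left out, the last holds). Time passes only in rows, so rows that do not move let the fingers close. It gives the time, the measured TCP pose, the force, the opening and the grip force at its end, in the units of the state.
- env.get_state(): the state, without advancing time (a new reading comes with each control period).
- env.read_camera(name): name is "scene" or "side" or "wrist"; returns a dict with "img" (384x512x3 uint8, red, green, blue), "fov_y" (degrees; the focal length in pixels is half the picture's height over the tangent of half this angle, whatever the lens; pixels are square), "cx", "cy" (the principal point, pixels), "T" (4x4, takes a point from camera to world coordinates). Camera axes: x right, y up, looking along -z (the intrinsics and any distortion apply to the point x, -y, -z); pixel columns grow to the right and rows downward; lengths in m; the calibration is good to about 2 mm. A picture is of the moment at which its call begins. There is no depth.
- env.hand_in(): hands the job in; it is judged then, once.
The state is a dict: "clock": time; "joint_pos": joint angles; "qvel": joint speeds; "tau": joint torques, N m; "tcp_pos": TCP position; "orientation": TCP orientation; "wrist_force": force on the tool from outside, world axes, zero at the start; "ft_torque": the same for the moment, N m; "finger_gap": finger opening in m; "grip_force": force on a finger pad.
Only numpy, scipy, OpenCV 4.12 (cv2) and the standard library are available. Lean on these libraries where they do the work, as an engineer would, in place of code of your own. Each camera call takes 0.05 s, during which the arm holds its last target. There are 200 camera calls.

## Task

Settled colours have to be shaken up before printing: fit the blue three-cup head fully down onto the shaker's square drive post and stand every pigment jar and dropper bottle that is on the table upright in the head, one to a cup. Then pull the red switch knob out to its detent, leave the shaker on for at least three seconds, and push the knob fully back in to switch it off. Last, stand all the jars and bottles upright in the wooden tray, leaving the head on its post, and leave the block, brush and brass cup that lie about where they are.

Things in the scene. Friction and masses are not known exactly. Their poses are not given: they have to be found in the camera images.
- post_tip (a point): centre of the top of an upright square steel post, 105 mm above the table: 16 x 16 mm, 33 mm tall, the last 7 mm tapering to 9 x 9 mm. It stands in the centre of the bench shaker's drive plate. x points to the shaker's rear (away from its knob), y to its left, z up; the post's faces are square to x and y. The shaker may stand turned by up to 0.2 rad
- post_foot (a point): foot of the square post, at the top of the round aluminium drive plate (diameter 144 mm, 72 mm above the table), same axes; the head's underside comes to rest here. The shaker is a fixed white box, 165 mm wide, its top 62 mm above the table, reaching 108 mm in front of the post and 85 mm behind it
- knob_grip (a point): red push-pull knob on the shaker's front face, axis level along the shaker's x, 36 mm above the table; 27 mm in diameter, 28 mm long, with a 33 mm lip at the outer end. The point moves with it and is on its axis, 11 mm from its inner and 17 mm from its outer end, 39 mm in front of the housing when pushed in. x to the shaker's rear, y left, z up
- knob (a joint): travel of the knob in m: 0 pushed fully in (off), 0.012 pulled fully out to the front (on; a green band on the stem shows). A sprung detent holds it at either end; it takes about 8 N to start it, and past half-way it snaps over by itself
- head_handle (a point): blue three-cup shaker head, loose, 0.32 kg, 162 mm across, 73 mm tall in all. The point is the centre of its black bar handle on top, 64 mm above its underside; the bar is 36 mm long along the point's x axis, 14 mm thick along y, 18 mm high. The stem and boss below it are in the middle of the head. z up when it stands
- head_bore (a point): centre of the mouth of the head's square bore, in its underside, 64 mm below the handle's centre; bore 18 x 18 mm, 36 mm deep, its sides along the handle's x and y axes (so it fits the post in any of four quarter turns); same axes as the handle
- cup0 (a point): centre of the inner floor of one cup of the head: round, 52 mm inside, wall 3 mm thick and 25 mm high above this floor, which lies 5 mm above the head's underside; the three cups stand 120 degrees apart, 52 mm from the head's axis. Same axes as the handle
- cup1 (a point): centre of the inner floor of one cup of the head: round, 52 mm inside, wall 3 mm thick and 25 mm high above this floor, which lies 5 mm above the head's underside; the three cups stand 120 degrees apart, 52 mm from the head's axis. Same axes as the handle
- cup2 (a point): centre of the inner floor of one cup of the head: round, 52 mm inside, wall 3 mm thick and 25 mm high above this floor, which lies 5 mm above the head's underside; the three cups stand 120 degrees apart, 52 mm from the head's axis. Same axes as the handle
- tray_in (a point): centre of the inner floor of the open wooden tray, fixed, 120 (x) x 180 (y) mm outside, 33 mm high on two battens, walls 7 mm thick, inner floor 16 mm above the table; x and y along its sides, z up
- jar_a_mid (a point): closed pigment jar with a yellow cap, about 42 x 42 mm, 96 mm tall, 0.11 kg; the point is on its axis half-way up, 48 mm above its underside, z up when it stands. Easily taken across its width from above, at any height over 45 mm. May be absent
- jar_b_mid (a point): closed pigment jar with a yellow cap, about 42 x 42 mm, 96 mm tall, 0.11 kg; the point is on its axis half-way up, 48 mm above its underside, z up when it stands. Easily taken across its width from above, at any height over 45 mm. May be absent
- bottle_a_mid (a point): closed amber dropper bottle with a black rubber bulb on top, pale blue-green label, 102 mm tall, 0.07 kg: round body 33 mm in diameter up to 65 mm, neck 24 mm, bulb 12 mm in diameter from 77 mm up; the point is on its axis half-way up, 51 mm above its underside, z up when it stands. May be absent
- bottle_b_mid (a point): closed amber dropper bottle with a black rubber bulb on top, pale label with oranges, 102 mm tall, 0.07 kg: round body 33 mm in diameter up to 65 mm, neck 24 mm, bulb 12 mm in diameter from 77 mm up; the point is on its axis half-way up, 51 mm above its underside, z up when it stands. May be absent
- knob_block: hand printing block of dark wood with a round knob grip on top, 60 x 62 x 83 mm; a bystander, leave it alone; origin at the centre of its underside
- flat_brush: flat colour brush with a wooden handle, 40 x 185 x 13 mm, lying; a bystander, leave it alone; origin at the centre of its underside
- small_brass_cup: small brass colour cup, 65 mm across, 48 mm high; a bystander, leave it alone; origin at the centre of its underside
Things that resemble listed ones, but are neither listed nor needed, are in the scene too. Leave any pink or turquoise look-alike of the part that bears jar_b_mid alone.

How it is judged:
On the way, in this order (a step that is already met when the one before it is completed fails the run):
1. the head is fully down on the square post (z of head_bore in the frame of post_foot below 0.004 m and horizontal distance between head_bore and post_foot below 0.004 m and angle between head_handle's own z axis and vertical below 0.06 rad and value of joint knob below 0.003 m), for 0.3 s.
2. every jar and bottle stands in a cup of the seated head, with the switch still off (all of step 1 and ((horizontal distance between jar_a_mid and cup0 below 0.014 m and z of jar_a_mid in the frame of cup0 below 0.054 m) or (horizontal distance between jar_a_mid and cup1 below 0.014 m and z of jar_a_mid in the frame of cup1 below 0.054 m) or (horizontal distance between jar_a_mid and cup2 below 0.014 m and z of jar_a_mid in the frame of cup2 below 0.054 m)) and angle between each of jar_a_mid, jar_b_mid, bottle_a_mid, bottle_b_mid's own z axis and vertical below 0.25 rad and ((horizontal distance between jar_b_mid and cup0 below 0.014 m and z of jar_b_mid in the frame of cup0 below 0.054 m) or (horizontal distance between jar_b_mid and cup1 below 0.014 m and z of jar_b_mid in the frame of cup1 below 0.054 m) or (horizontal distance between jar_b_mid and cup2 below 0.014 m and z of jar_b_mid in the frame of cup2 below 0.054 m)) and ((horizontal distance between bottle_a_mid and cup0 below 0.014 m and z of bottle_a_mid in the frame of cup0 below 0.057 m) or (horizontal distance between bottle_a_mid and cup1 below 0.014 m and z of bottle_a_mid in the frame of cup1 below 0.057 m) or (horizontal distance between bottle_a_mid and cup2 below 0.014 m and z of bottle_a_mid in the frame of cup2 below 0.057 m)) and ((horizontal distance between bottle_b_mid and cup0 below 0.014 m and z of bottle_b_mid in the frame of cup0 below 0.057 m) or (horizontal distance between bottle_b_mid and cup1 below 0.014 m and z of bottle_b_mid in the frame of cup1 below 0.057 m) or (horizontal distance between bottle_b_mid and cup2 below 0.014 m and z of bottle_b_mid in the frame of cup2 below 0.057 m))), for 0.3 s.
3. the knob is out at its detent for three seconds, with the load in place (z of head_bore in the frame of post_foot below 0.004 m and horizontal distance between head_bore and post_foot below 0.004 m and angle between head_handle's own z axis and vertical below 0.06 rad and ((horizontal distance between jar_a_mid and cup0 below 0.014 m and z of jar_a_mid in the frame of cup0 below 0.054 m) or (horizontal distance between jar_a_mid and cup1 below 0.014 m and z of jar_a_mid in the frame of cup1 below 0.054 m) or (horizontal distance between jar_a_mid and cup2 below 0.014 m and z of jar_a_mid in the frame of cup2 below 0.054 m)) and angle between each of jar_a_mid, jar_b_mid, bottle_a_mid, bottle_b_mid's own z axis and vertical below 0.25 rad and ((horizontal distance between jar_b_mid and cup0 below 0.014 m and z of jar_b_mid in the frame of cup0 below 0.054 m) or (horizontal distance between jar_b_mid and cup1 below 0.014 m and z of jar_b_mid in the frame of cup1 below 0.054 m) or (horizontal distance between jar_b_mid and cup2 below 0.014 m and z of jar_b_mid in the frame of cup2 below 0.054 m)) and ((horizontal distance between bottle_a_mid and cup0 below 0.014 m and z of bottle_a_mid in the frame of cup0 below 0.057 m) or (horizontal distance between bottle_a_mid and cup1 below 0.014 m and z of bottle_a_mid in the frame of cup1 below 0.057 m) or (horizontal distance between bottle_a_mid and cup2 below 0.014 m and z of bottle_a_mid in the frame of cup2 below 0.057 m)) and ((horizontal distance between bottle_b_mid and cup0 below 0.014 m and z of bottle_b_mid in the frame of cup0 below 0.057 m) or (horizontal distance between bottle_b_mid and cup1 below 0.014 m and z of bottle_b_mid in the frame of cup1 below 0.057 m) or (horizontal distance between bottle_b_mid and cup2 below 0.014 m and z of bottle_b_mid in the frame of cup2 below 0.057 m)) and value of joint knob above 0.009 m), for 3 s.
4. the knob is fully pushed back in, with the load still in place (all of step 2), for 0.2 s.
At the end, for the whole second after the job is handed in: each jar and bottle present stands upright (0.1 rad) on the tray floor (axis within 50 mm of the tray centre in its x, 80 mm in its y); the head is fully down on the post (within 4 mm in height and centre, level to 0.06 rad); the knob is in (within 3 mm) (all of step 1 and x of jar_a_mid in the frame of tray_in between -0.05 and 0.05 m and y of jar_a_mid in the frame of tray_in between -0.08 and 0.08 m and z of each of jar_a_mid, jar_b_mid in the frame of tray_in below 0.053 m and angle between each of jar_a_mid, jar_b_mid, bottle_a_mid, bottle_b_mid's own z axis and vertical below 0.1 rad and x of jar_b_mid in the frame of tray_in between -0.05 and 0.05 m and y of jar_b_mid in the frame of tray_in between -0.08 and 0.08 m and x of bottle_a_mid in the frame of tray_in between -0.05 and 0.05 m and y of bottle_a_mid in the frame of tray_in between -0.08 and 0.08 m and z of each of bottle_a_mid, bottle_b_mid in the frame of tray_in below 0.056 m and x of bottle_b_mid in the frame of tray_in between -0.05 and 0.05 m and y of bottle_b_mid in the frame of tray_in between -0.08 and 0.08 m); the robot touches nothing.
It fails at once if the block, brush or brass cup is shifted by more than 30 mm (distance of any of knob_block, flat_brush, small_brass_cup from where it was at the start of the episode above 0.03 m).
Of jar_a, jar_b, bottle_a, bottle_b only 2 to 3 are there at a start; the rules pass over those that are not, and their reading is None.
At some moment in a run one of head may be knocked a few centimetres aside while the robot is not near it.
Once in a run the grip may slacken for a moment while it holds something.
It also fails if it takes over 210 s, if anything falls off the work surface, if the arm or the gripper's body presses on something with over 40 N, if the wrist force passes 120 N, or if a joint passes its speed limit or range.

## Working session

There is one attempt and no reset: what is moved stays moved. The work goes in short steps, Python scripts to look and compute and a shell command to move; the robot and the scene stay as the last step left them, time stands still between calls to the robot, and variables do not carry over. Pictures are saved under pics/ and viewed, at most 14 in all, crops included, and the job is handed in when it is done.

```bash
ls; mkdir -p pics; cat > h.py <<'E'
import numpy as np, cv2, sys
from workcell import env
def snap(n,f):
    c=env.read_camera(n); cv2.imwrite('pics/'+f+'.png',c['img'][:,:,::-1]); np.savez('pics/'+f,**{k:c[k] for k in c}); return c
def K(c):
    f=192/np.tan(np.radians(c['fov_y'])/2); return f
def px2w(c,u,v,z):
    f=K(c); d=np.array([(u-c['cx'])/f,-(v-c['cy'])/f,-1]); T=c['T']; d=T[:3,:3]@d; o=T[:3,3]
    return o+d*(z-o[2])/d[2]
def w2px(c,p):
    T=c['T']; q=T[:3,:3].T@(np.array(p)-T[:3,3]); f=K(c); return c['cx']+f*q[0]/-q[2], c['cy']-f*q[1]/-q[2]
E
python3 - <<'E'
from h import *
print(env.get_state())
for n in ['scene','side','wrist']:
    c=snap(n,n+'0'); print(n,{k:np.round(c[k],3) if k!='img' else 0 for k in c})
a=[cv2.resize(cv2.imread(f'pics/{n}0.png'),(800,600)) for n in ['scene','side']]
for n,i in zip(['scene','side'],a): cv2.imwrite(f'pics/{n}0b.png',i)
E
```

```text
pics
{'clock': 0.0, 'joint_pos': array([-1.38060474e+00,  3.13967511e-01,  4.49320460e-02,  1.30355668e+00,
        1.88310986e-05,  1.43119404e+00]), 'qvel': array([ 1.52631473e-04, -2.33938418e-04,  3.60805431e-05,  4.81413212e-04,
        3.80284272e-04,  1.02204701e-04]), 'tau': array([ 7.19571435e-04, -4.80628216e+01,  2.98533046e+01,  1.94080733e-02,
       -2.93429448e-04, -2.07542655e-06]), 'tcp_pos': array([ 0.18611301, -0.54352389,  0.24140835]), 'orientation': array([-8.97860952e-04,  9.86434882e-01,  1.64150595e-01, -1.32973633e-05]), 'wrist_force': array([-0.90300769, -0.42198406, -0.14016265]), 'ft_torque': array([-0.00180812, -0.01331538, -0.01559083]), 'grip_force': 0.0, 'finger_gap': 0.08533104745654534}
scene {'img': 0, 'fov_y': np.float64(57.625), 'cx': np.float64(260.063), 'cy': np.float64(194.053), 'T': array([[-0.712,  0.403, -0.574,  0.03 ],
       [-0.702, -0.404,  0.587,  0.625],
       [ 0.005,  0.821,  0.571,  0.671],
       [ 0.   ,  0.   ,  0.   ,  1.   ]])}
side {'img': 0, 'fov_y': np.float64(48.941), 'cx': np.float64(253.297), 'cy': np.float64(189.74), 'T': array([[-0.926,  0.314, -0.207,  0.295],
       [-0.376, -0.786,  0.49 ,  0.709],
       [-0.009,  0.532,  0.847,  1.235],
       [ 0.   ,  0.   ,  0.   ,  1.   ]])}
wrist {'img': 0, 'fov_y': np.float64(69.055), 'cx': np.float64(250.254), 'cy': np.float64(194.854), 'T': array([[ 0.323,  0.901,  0.289,  0.26 ],
       [-0.946,  0.309,  0.097, -0.519],
       [-0.002, -0.304,  0.953,  0.372],
       [ 0.   ,  0.   ,  0.   ,  1.   ]])}
```

View pics/scene0b.png

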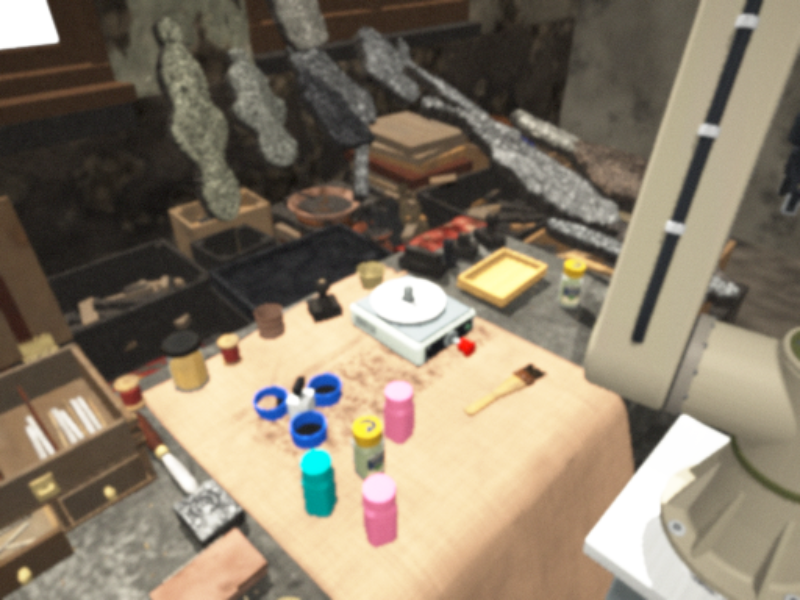

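View pics/side0b.png

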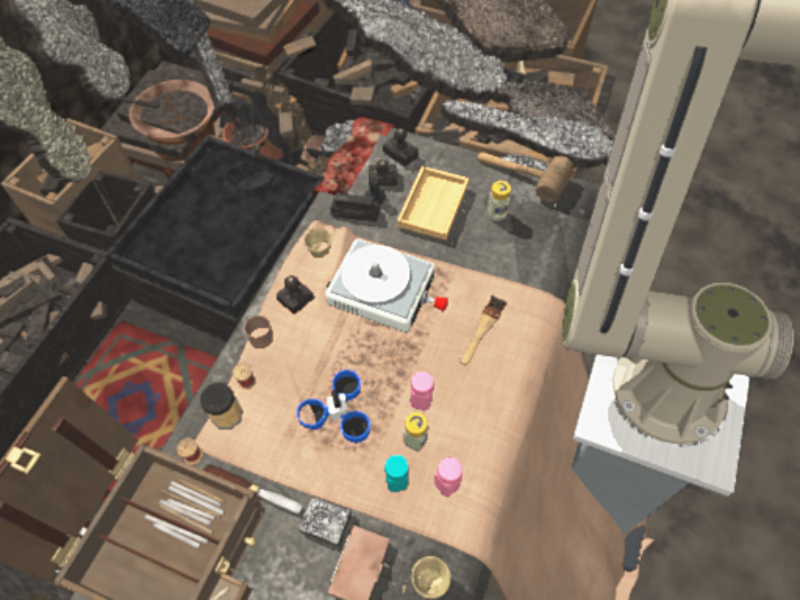

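Two jars are visible, a yellow-capped one by the head (side ≈ 415,428) and one right of the tray (≈ 500,197). The head is at ≈ 337,404, the shaker post at ≈ 376,270 and the tray at ≈ 435,203. No bottle so far. Next I'll check the wrist view and measure by colour.

```bash
python3 - <<'E'
from h import *
c=dict(np.load('pics/side0.npz')); s=dict(np.load('pics/scene0.npz'))
def tri(a,b):
    A=[];B=[]
    for c_,(u,v) in ((c,a),(s,b)):
        f=K(c_);d=c_['T'][:3,:3]@np.array([(u-c_['cx'])/f,-(v-c_['cy'])/f,-1]);d/=np.linalg.norm(d)
        P=np.eye(3)-np.outer(d,d);A.append(P);B.append(P@c_['T'][:3,3])
    p=np.linalg.solve(sum(A),sum(B));return p.round(4),[round(np.linalg.norm(P@p-b)*1e3,1) for P,b in zip(A,B)]
k=1.5625
for n,a,b in [('jar1cap',(416,421),(368,424)),('jar2cap',(501,187),(574,265)),('post',(376,266),(407,289)),('knob',(441,303),(467,346)),('handle',(338,399),(299,384)),
 ('trayL',(427,168),(508,250)),('trayR',(468,180),(547,262)),('trayfl',(399,229),(459,281)),('trayfr',(444,240),(499,304)),('block',(291,284),(322,297))]:
    print(n,*tri(np.array(a)/k,np.array(b)/k))
w=cv2.imread('pics/wrist0.png')
S=cv2.imread('pics/side0.png')
m=np.zeros((600,800,3),np.uint8)
m[:300,:400]=cv2.resize(w,(400,300))
def cr(i,x,y,w_,h_,sc):return cv2.resize(i[y:y+h_,x:x+w_],None,fx=sc,fy=sc,interpolation=cv2.INTER_CUBIC)
m[:300,400:]=cr(S,200,145,100,75,4)
m[300:,:400]=cr(S,180,225,100,75,4)
m[300:,400:]=cr(S,245,95,100,75,4)
cv2.imwrite('pics/m1.png',m)
E
```

```text
jar1cap [0.4382 0.2841 0.0961] [np.float64(0.7), np.float64(0.7)]
jar2cap [ 0.4627 -0.3134  0.0928] [np.float64(0.4), np.float64(0.4)]
post [ 0.6415 -0.0035  0.095 ] [np.float64(1.6), np.float64(1.6)]
knob [ 0.4916 -0.0045  0.0385] [np.float64(0.9), np.float64(0.9)]
handle [0.5946 0.29   0.0726] [np.float64(0.2), np.float64(0.2)]
trayL [ 0.6579 -0.3619  0.0311] [np.float64(0.9), np.float64(0.9)]
trayR [ 0.5464 -0.3481  0.0493] [np.float64(3.3), np.float64(3.3)]
trayfl [ 0.6477 -0.1616  0.0362] [np.float64(5.1), np.float64(5.1)]
trayfr [ 0.5466 -0.1786  0.0189] [np.float64(0.9), np.float64(0.9)]
block [0.8156 0.0706 0.0296] [np.float64(3.5), np.float64(3.5)]
```

View pics/m1.png

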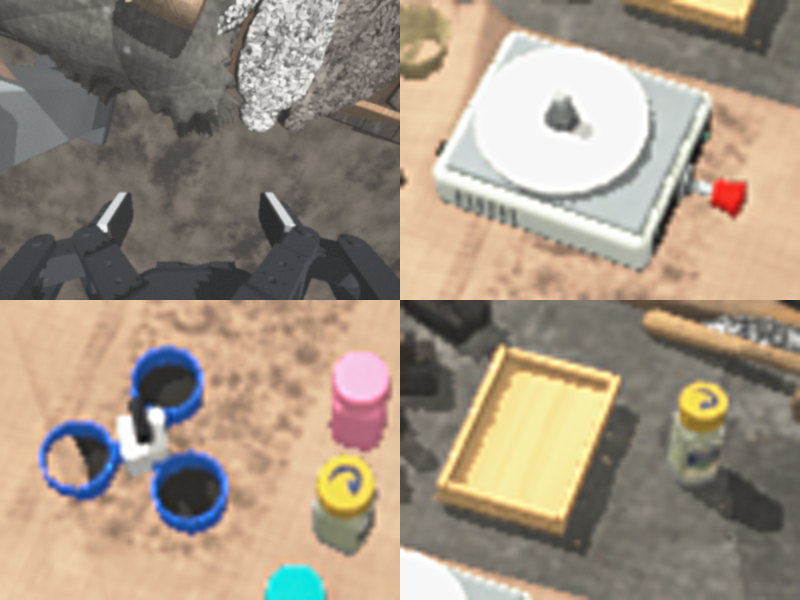

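```bash
cat >> h.py <<'E'
def plan(x,y,z,psi_deg=None):
    """print tool-frame shift to target; turn first then shift in turned frame"""
    from scipy.spatial.transform import Rotation as R
    s=env.get_state(); q=s['orientation']; M=R.from_quat([q[1],q[2],q[3],q[0]]).as_matrix()
    psi=np.degrees(np.arctan2(M[1,0],M[0,0])); p=s['tcp_pos']; d=np.array([x,y,z])-p
    print('tcp',p.round(4),'psi',psi.round(2),'tilt',np.degrees(np.arccos(-M[2,2])).round(2),'gap',round(s['finger_gap'],4),'grip',round(s['grip_force'],1),'t',s['clock'])
    t=psi if psi_deg is None else psi_deg
    a=np.radians(t); print('turn',round((psi-t+180)%360-180,2),'shift before turn',(M.T@d).round(4),'after turn',np.round([np.cos(a)*d[0]+np.sin(a)*d[1],np.sin(a)*d[0]-np.cos(a)*d[1],-d[2]],4))
E
python3 - <<'E'
from h import *
c=dict(np.load('pics/side0.npz'))
g=lambda x,y,z:px2w(c,180+x/4,225+(y-300)/4,z)
a=g(135,402,.073);b=g(152,438,.073);d=a-b
print(a,b,np.degrees(np.arctan2(d[1],d[0])),np.linalg.norm(d))
for p in [(168,385),(78,460),(190,492)]:
    w=g(*p,.03);print(w, np.degrees(np.arctan2(w[1]-.29,w[0]-.5946)),np.hypot(w[1]-.29,w[0]-.5946))
plan(.58,.27,.24,90)
E
```

```text
[0.60818509 0.27906967 0.073     ] [0.58440786 0.30048288 0.073     ] -42.00544807950563 0.031998155146775
[0.60197025 0.24056394 0.03      ] -81.52042577682789 0.04998244422020245
[0.63980419 0.32256488 0.03      ] 35.768794585088756 0.05571257216919512
[0.55052643 0.31415923 0.03      ] 151.27034049590412 0.05026079704969366
tcp [ 0.1861 -0.5437  0.2416] psi 18.9 tilt 0.08 gap 0.0851 grip 0.0 t 0.15
turn -71.1 shift before turn [ 0.6361 -0.6422  0.0026] after turn [0.8137 0.3939 0.0016]
```

```bash

python3 -m jog '[[-1,0,0,0,-7.11],[-1,0,0,0,-7.11],[-1,0,0,0,-7.11],[-1,0,0,0,-7.11],[-1,0,0,0,-7.11]]' 40
python3 -m jog '[[-1,0,0,0,-7.11],[-1,0,0,0,-7.11],[-1,0,0,0,-7.11],[-1,0,0,0,-7.11],[-1,0,0,0,-7.11]]'
python3 -m jog '[[-1,0.0333,0.0158,0,0],[-1,0.0333,0.0158,0,0],[-1,0.0333,0.0158,0,0],[-1,0.0333,0.0158,0,0],[-1,0.0333,0.0158,0,0]]'
python3 -m jog '[[-1,0.0333,0.0158,0,0],[-1,0.0333,0.0158,0,0],[-1,0.0333,0.0158,0,0],[-1,0.0333,0.0158,0,0],[-1,0.0333,0.0158,0,0]]'
python3 -c "
from h import *
snap('wrist','w1');plan(.58,.29,.24,90)"
python3 -m jog '[[-1,0.0333,0.0158,0,0],[-1,0.0333,0.0158,0,0],[-1,0.0333,0.0158,0,0],[-1,0.0333,0.0158,0,0],[-1,0.0333,0.0158,0,0]]'
python3 -m jog '[[-1,0.0333,0.0158,0,0],[-1,0.0333,0.0158,0,0],[-1,0.0333,0.0158,0,0],[-1,0.0333,0.0158,0,0],[-1,0.0333,0.0158,0,0]]'
python3 -m jog '[[-1,0.0333,0.0158,0,0],[-1,0.0333,0.0158,0,0],[-1,0.0333,0.0158,0,0],[-1,0.0333,0.0158,0,0],[-1,0.0333,0.0158,0,0]]'
python3 -c "
from h import *
plan(.58,.29,.24,90)
c=snap('wrist','w2');snap('side','s2')
m=np.zeros((600,800,3),np.uint8)
for i,n in enumerate(['w1','w2','s2']):
    y,x=divmod(i,2);m[y*300:y*300+300,x*400:x*400+400]=cv2.resize(cv2.imread(f'pics/{n}.png'),(400,300),interpolation=cv2.INTER_AREA)
cv2.imwrite('pics/m2.png',m)"
```

```text
clock: 0.57
tcp_pos: [0.1862, -0.5438, 0.2419]
orientation: [-0.0, 0.888, 0.46, 0.0]
wrist_force: [0.1, -0.7, -0.4]
finger_gap: 0.0853
grip_force: 0.0
clock: 0.98
tcp_pos: [0.1862, -0.5438, 0.2419]
orientation: [-0.0, 0.705, 0.709, 0.0]
wrist_force: [0.8, -0.2, -0.1]
finger_gap: 0.0853
grip_force: 0.0
clock: 1.4
tcp_pos: [0.2654, -0.3758, 0.2419]
orientation: [-0.0, 0.707, 0.707, 0.0]
wrist_force: [0.1, -1.4, -0.6]
finger_gap: 0.0851
grip_force: 0.0
clock: 1.82
tcp_pos: [0.3444, -0.2093, 0.2422]
orientation: [0.0, 0.707, 0.707, 0.0]
wrist_force: [1.5, -0.8, 0.6]
finger_gap: 0.0852
grip_force: 0.0
tcp [ 0.3459 -0.2037  0.2423] psi 90.29 tilt 0.25 gap 0.0851 grip 0.0 t 1.8667
turn 0.29 shift before turn [0.4925 0.2366 0.0046] after turn [0.4937 0.2341 0.0023]
clock: 2.28
tcp_pos: [0.4235, -0.0428, 0.2423]
orientation: [0.0, 0.707, 0.707, -0.0]
wrist_force: [0.3, -0.7, 0.2]
finger_gap: 0.0853
grip_force: 0.0
clock: 2.7
tcp_pos: [0.5025, 0.1238, 0.242]
orientation: [0.0, 0.707, 0.707, -0.0]
wrist_force: [1.3, -0.5, 0.5]
finger_gap: 0.085
grip_force: 0.0
clock: 3.12
tcp_pos: [0.5816, 0.2902, 0.2418]
orientation: [-0.0, 0.707, 0.707, -0.0]
wrist_force: [0.5, -0.8, 0.4]
finger_gap: 0.0856
grip_force: 0.0
tcp [0.5816 0.2902 0.2418] psi 90.01 tilt 0.04 gap 0.0856 grip 0.0 t 3.1167
turn 0.01 shift before turn [-0.0002 -0.0016  0.0018] after turn [-0.0002 -0.0016  0.0018]
```

View pics/m2.png

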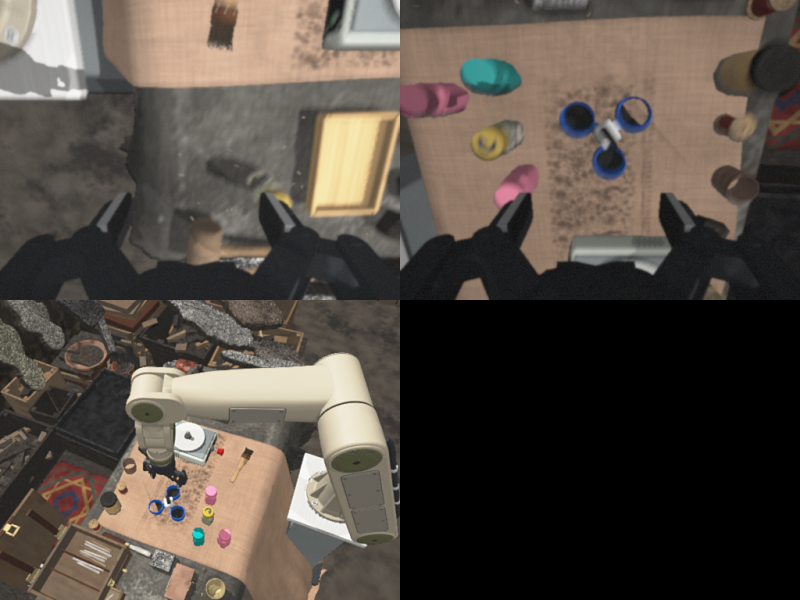

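Wrist view w2 (right) shows the head at ≈ (605,130), with cups at 577,120, 633,114 and 609,161. The table has two jars, no bottles. Now zoom on the head.

```bash
python3 - <<'E'
from h import *
c=dict(np.load('pics/w2.npz')); i=cv2.imread('pics/w2.png')
h=cv2.cvtColor(i,cv2.COLOR_BGR2HSV)
m=cv2.inRange(h,(105,150,60),(125,255,255)); n,l,st,ce=cv2.connectedComponentsWithStats(m)
for k in range(1,n):
    if st[k,4]>60:
        pts=cv2.findContours((l==k).astype(np.uint8),cv2.RETR_EXTERNAL,cv2.CHAIN_APPROX_NONE)[0][0]
        e=cv2.fitEllipse(pts); print(st[k],np.round(e[0],1),np.round(e[1],1),px2w(c,*e[0],.025).round(4))
x0,y0=190,110
z=cv2.resize(i[y0:y0+75,x0:x0+100] if 0 else i[y0:y0+75+45,x0:x0+160],None,fx=5,fy=5,interpolation=cv2.INTER_CUBIC)
cv2.imwrite('pics/z2.png',z)
E
```

```text
[277 127  44  38 276] [299.  144.6] [35.3 43.3] [0.6416 0.3223 0.025 ]
[205 138  45  33 261] [227.3 152.1] [31.7 42.1] [0.5527 0.3129 0.025 ]
[248 189  40  36 333] [267.3 205.6] [31.3 38.3] [0.6039 0.242  0.025 ]
```

View pics/z2.png

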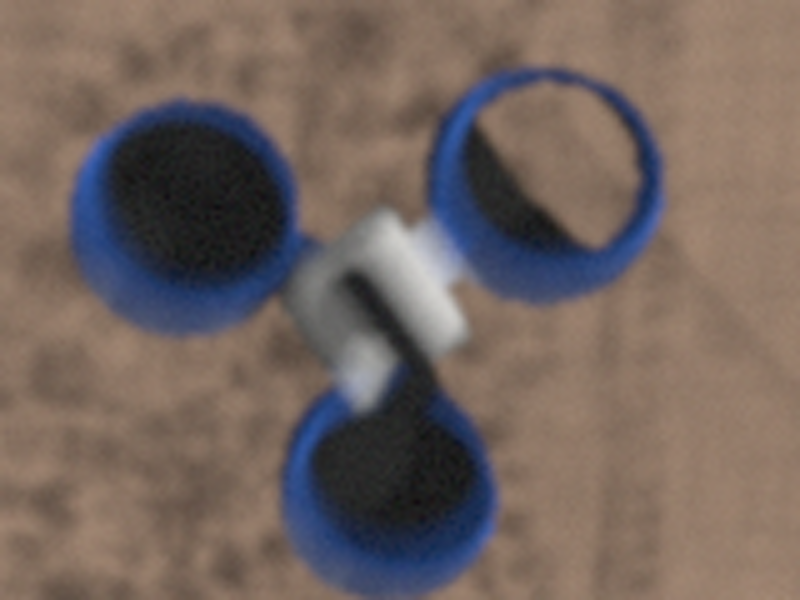

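```bash
python3 - <<'E'
from h import *
c=dict(np.load('pics/w2.npz'))
for z in (.064,.073): print(px2w(c,267.6,176.4,z).round(4))
g=lambda x,y,z:px2w(c,190+x/5,110+y/5,z)
for z in (.045,.064,.073):
  for a,b in [((390,210),(465,335)),((350,280),(430,380)),((390,210),(290,290))]:
    d=g(*b,z)-g(*a,z);print(z,np.degrees(np.arctan2(d[1],d[0])).round(1),np.linalg.norm(d).round(4),end=' ')
print()
for yaw in (-42,-54.5):
  a=np.radians(yaw)
  for s in (-18,18):
    for t in (-7,7):
      u,v=w2px(c,[.596+(s*np.cos(a)-t*np.sin(a))/1e3,.291+(s*np.sin(a)+t*np.cos(a))/1e3,.073]);print(round((u-190)*5),round((v-110)*5),end=' | ')
plan(.596,.291,.12,125.5)
E
```

```text
[0.6011 0.2915 0.064 ]
[0.6005 0.2937 0.073 ]
0.045 -58.3 0.0355 0.045 -51.4 0.0317 0.045 -140.9 0.0303 0.064 -58.3 0.0335 0.064 -51.4 0.0299 0.064 -140.9 0.0286 0.073 -58.3 0.0325 0.073 -51.4 0.029 0.073 -140.9 0.0277 
286 314 | 329 267 | 405 418 | 448 374 | 294 297 | 347 260 | 387 425 | 439 390 | tcp [0.5824 0.2928 0.2396] psi 90.26 tilt 0.09 gap 0.0857 grip 0.0 t 3.2167
turn -35.24 shift before turn [-0.0019  0.0137  0.1196] after turn [-0.0093  0.01    0.1196]
```

```bash

python3 -m jog '[[-1,0,0,0,-7.05],[-1,0,0,0,-7.05],[-1,0,0,0,-7.05],[-1,0,0,0,-7.05],[-1,0,0,0,-7.05]]' 60
python3 -m jog '[[-1,-0.0097,0.0122,0.039,0],[-1,0,0,0.04,0],[-1,0,0,0.04,0],[0,0,0,0,0],[0,0,0,0,0]]'
python3 -c "
from h import *
plan(.598,.292,.057,125.5)
c=snap('wrist','w3');i=cv2.imread('pics/w3.png');cv2.imwrite('pics/w3b.png',cv2.resize(i,(800,600)))"
```

```text
clock: 3.63
tcp_pos: [0.5809, 0.2876, 0.2419]
orientation: [-0.0, 0.457, 0.889, -0.001]
wrist_force: [-0.7, 0.0, 0.6]
finger_gap: 0.0855
grip_force: 0.0
clock: 4.05
tcp_pos: [0.5943, 0.2861, 0.1213]
orientation: [-0.002, 0.46, 0.888, -0.003]
wrist_force: [0.8, -0.6, 0.7]
finger_gap: 0.0641
grip_force: 0.0
tcp [0.5943 0.2861 0.1213] psi 125.22 tilt 0.4 gap 0.0641 grip 0.0 t 4.05
turn -0.28 shift before turn [0.0025 0.0069 0.0642] after turn [0.0026 0.0064 0.0643]
```

View pics/w3b.png

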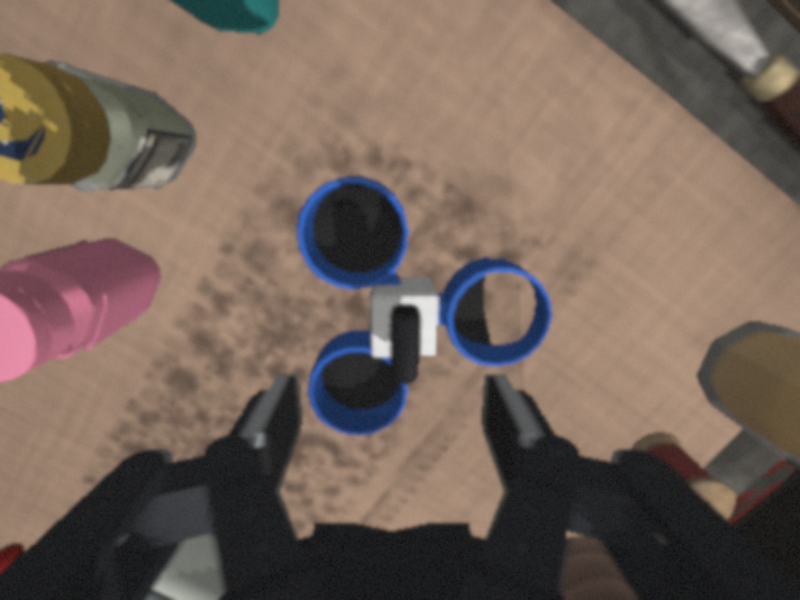

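The bar shows upright in the picture at (404, 310–378), so the yaw is right. Now the fine offset.

```bash
python3 - <<'E'
from h import *
c=dict(np.load('pics/w3.npz'))
k=1.5625
a=px2w(c,404/k,312/k,.073);b=px2w(c,404/k,378/k,.073);print(a,b,np.linalg.norm(a-b))
m=(a+b)/2;print(m,w2px(c,[.598,.292,.073]))
for p in [(353,233),(498,312),(358,390)]: print(px2w(c,p[0]/k,p[1]/k,.028).round(4))
plan(*m[:2],.057,125.5)
E
```

```text
[0.58841743 0.3033802  0.073     ] [0.60693012 0.27762168 0.073     ] 0.031720992554957396
[0.59767378 0.29050094 0.073     ] (np.float64(260.20405478005193), np.float64(219.94479330968812))
[0.5518 0.3112 0.028 ]
[0.6396 0.3211 0.028 ]
[0.6041 0.2379 0.028 ]
tcp [0.5965 0.287  0.1243] psi 125.22 tilt 0.06 gap 0.0564 grip 0.0 t 4.1
turn -0.28 shift before turn [0.0022 0.003  0.0673] after turn [0.0021 0.003  0.0673]
```

```bash

python3 -m jog '[[0,0.001,0.003,0.034,0],[0,0,0,0.033,0],[0,0,0,0,0],[1,0,0,0,0],[1,0,0,0,0]]' 60
python3 -m jog '[[1,0,0,0,0],[1,0,0,0,0],[1,0,0,0,0],[1,0,0,0,0]]' 60
python3 -c "
from h import *
plan(.598,.290,.057,125.5)"
```

```text
clock: 4.52
tcp_pos: [0.6006, 0.2907, 0.0602]
orientation: [0.002, 0.46, 0.888, 0.002]
wrist_force: [-0.2, 0.6, 0.5]
finger_gap: 0.0192
grip_force: 0.0
clock: 4.85
tcp_pos: [0.6009, 0.2909, 0.0606]
orientation: [0.002, 0.46, 0.888, 0.002]
wrist_force: [-0.4, 0.2, 7.4]
finger_gap: 0.0129
grip_force: 60.8
tcp [0.6009 0.2909 0.0606] psi 125.25 tilt 0.36 gap 0.0129 grip 60.8 t 4.85
turn -0.25 shift before turn [ 0.001  -0.0029  0.0035] after turn [ 0.001  -0.0029  0.0036]
```

```bash

python3 -m jog '[[1,0,0,-0.02,0],[1,0,0,-0.03,0],[1,0,0,-0.03,0],[1,0,0,-0.03,0],[1,0,0,-0.03,0]]' 60
python3 - <<'E'
from h import *
plan(.6415,-.0035,.2,90)
for n in ('side','scene','wrist'): snap(n,n+'4')
for n in ('side','scene'):
    c=dict(np.load(f'pics/{n}0.npz')); i=cv2.imread(f'pics/{n}0.png').astype(int)
    u,v=w2px(c,[.6415,-.0035,.072]); u,v=int(u),int(v)
    g=i[v-50:v+50,u-60:u+60]; m=((g.min(2)>215)).astype(np.uint8)
    m=cv2.morphologyEx(m,cv2.MORPH_OPEN,np.ones((3,3),np.uint8))
    nn,l,st,ce=cv2.connectedComponentsWithStats(m); 
    k=1+np.argmax(st[1:,4]); pts=cv2.findContours((l==k).astype(np.uint8),cv2.RETR_EXTERNAL,cv2.CHAIN_APPROX_NONE)[0]
    pts=cv2.convexHull(max(pts,key=len)); e=cv2.fitEllipse(pts); e0=np.array(e[0])+[u-60,v-50]
    print(n,st[k],e[1],e0,px2w(c,*e0,.072))
    # red knob
    h=cv2.cvtColor(i.astype(np.uint8),cv2.COLOR_BGR2HSV); r=cv2.inRange(h,(0,200,120),(6,255,255))|cv2.inRange(h,(174,200,120),(180,255,255))
    u,v=map(int,w2px(c,[.4916,-.0045,.036])); q=np.argwhere(r[v-15:v+15,u-15:u+15]); print('knob',q.mean(0)[::-1]+[u-15,v-15],px2w(c,*(q.mean(0)[::-1]+[u-15,v-15]),.036))
S=[cv2.resize(dict(np.load(f'pics/{n}0.npz'))['img'][:,:,::-1][y:y+75,x:x+100],(400,300),interpolation=cv2.INTER_CUBIC) for n,x,y in (('side',190,140),('scene',215,165))]
W=cv2.resize(cv2.imread('pics/wrist4.png'),(400,300));W2=cv2.resize(cv2.imread('pics/side4.png')[150:290,100:287],(400,300))
cv2.imwrite('pics/m4.png',np.vstack([np.hstack(S),np.hstack([W,W2])]))
E
```

```text
clock: 5.27
tcp_pos: [0.5986, 0.2901, 0.1994]
orientation: [0.001, 0.46, 0.888, 0.001]
wrist_force: [-0.4, 0.9, -2.7]
finger_gap: 0.0127
grip_force: 59.5
tcp [0.5986 0.2901 0.1994] psi 125.25 tilt 0.09 gap 0.0127 grip 59.5 t 5.2667
turn 35.25 shift before turn [-0.2645 -0.1344 -0.0007] after turn [-0.2936  0.0429 -0.0006]
side [  36   32   46   37 1215] (36.32725143432617, 45.36681365966797) [239.14109421 174.17464447] [ 0.64625631 -0.00297918  0.072     ]
knob [281.79545455 193.65909091] [ 0.49417593 -0.00553862  0.036     ]
scene [  24   36   79   49 1793] (46.41450500488281, 78.01736450195312) [263.31240845 201.21905518] [0.59970246 0.02916909 0.072     ]
knob [298.1147541  221.80327869] [ 0.49370563 -0.00509942  0.036     ]
```

View pics/m4.png

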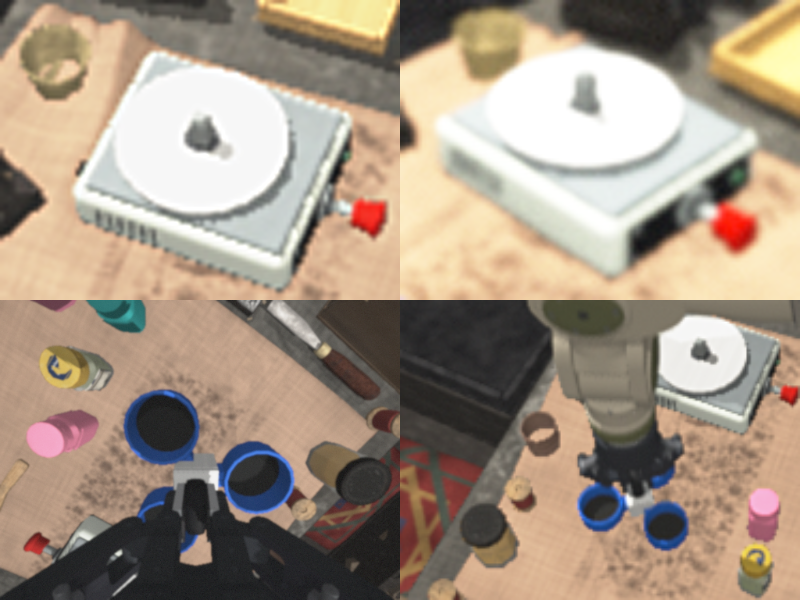

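```bash
python3 - <<'E'
from h import *
c=dict(np.load('pics/side0.npz')); s=dict(np.load('pics/scene0.npz'))
f=lambda x,y:(x/4+190,y/4+140)
g=lambda x,y:((x-400)/4+215,y/4+165)
print('tip',px2w(c,*f(200,115),.105),px2w(s,*g(586,76),.105))
print('plate',px2w(c,*f(202,140),.072),px2w(s,*g(585,108),.072))
for n,cc,q in (('side',c,[f(*p) for p in [(155,53),(350,118),(297,258),(78,193)]]),('scene',s,[g(*p) for p in [(545,47),(757,132),(612,248),(440,125)]])):
    P=np.array([px2w(cc,*p,.062)[:2] for p in q]); print(n,P.round(4).tolist(),P.mean(0).round(4))
    for i in range(4):
        d=P[(i+1)%4]-P[i];print(np.linalg.norm(d).round(3),np.degrees(np.arctan2(d[1],d[0])).round(1))
# verify side/scene calibration with known TCP? project tcp now
w=dict(np.load('pics/wrist4.npz'))
print(px2w(w,195*1.28,467.0*0+ (470-300)*1.28,.2))
E
```

```text
tip [ 0.64210059 -0.00350296  0.105     ] [0.63252834 0.0035238  0.105     ]
plate [ 0.64074932 -0.00160169  0.072     ] [ 6.37230737e-01 -5.34880921e-04  7.20000000e-02]
side [[0.7173, -0.0765], [0.5362, -0.0748], [0.5281, 0.0693], [0.718, 0.0787]] [ 0.6249 -0.0009]
0.181 179.5
0.144 93.2
0.19 2.8
0.155 -90.2
scene [[0.7327, -0.051], [0.5335, -0.0797], [0.5181, 0.095], [0.7091, 0.0827]] [0.6233 0.0118]
0.201 -171.8
0.175 95.0
0.191 -3.7
0.136 -80.0
[0.58861742 0.309187   0.2       ]
```

```bash

python3 -m jog '[[1,0,0,0,7.05],[1,0,0,0,7.05],[1,0,0,0,7.05],[1,0,0,0,7.05],[1,0,0,0,7.05]]' 60
python3 -m jog '[[1,-0.03,0.0043,-0.01,0],[1,-0.041,0.0043,0,0],[1,-0.041,0.0043,0,0],[1,-0.041,0.0043,0,0],[1,-0.041,0.0043,0,0]]'
python3 -m jog '[[1,-0.041,0.0043,0,0],[1,-0.041,0.0043,0,0],[1,-0.041,0.0043,0,0],[1,-0.041,0.0043,0,0],[1,-0.041,0.004,0,0]]'
python3 -m jog '[[1,-0.01,0,0,0],[1,0,0,0,0],[1,0,0,0,0]]'
python3 - <<'E'
from h import *
c=snap('wrist','w5');plan(.641,-.002,.2,90);cv2.imwrite('pics/w5b.png',cv2.resize(cv2.imread('pics/w5.png'),(800,600),interpolation=cv2.INTER_CUBIC))
E
```

```text
clock: 5.83
tcp_pos: [0.5978, 0.2898, 0.1951]
orientation: [-0.001, 0.709, 0.705, -0.001]
wrist_force: [0.1, 0.8, -2.5]
finger_gap: 0.0129
grip_force: 59.5
clock: 6.25
tcp_pos: [0.6192, 0.0946, 0.2054]
orientation: [-0.001, 0.707, 0.707, -0.001]
wrist_force: [1.3, -0.6, -3.6]
finger_gap: 0.0126
grip_force: 59.5
clock: 6.67
tcp_pos: [0.6404, -0.1107, 0.2054]
orientation: [-0.001, 0.707, 0.707, -0.0]
wrist_force: [1.2, 0.2, -2.1]
finger_gap: 0.0132
grip_force: 59.5
clock: 6.92
tcp_pos: [0.6404, -0.1195, 0.2052]
orientation: [-0.001, 0.708, 0.706, -0.0]
wrist_force: [-0.6, 1.2, -2.9]
finger_gap: 0.0128
grip_force: 59.5
tcp [ 0.6405 -0.1184  0.2055] psi 89.98 tilt 0.13 gap 0.0125 grip 59.5 t 6.9667
turn -0.02 shift before turn [0.1164 0.0004 0.0057] after turn [0.1164 0.0005 0.0055]
```

View pics/w5b.png

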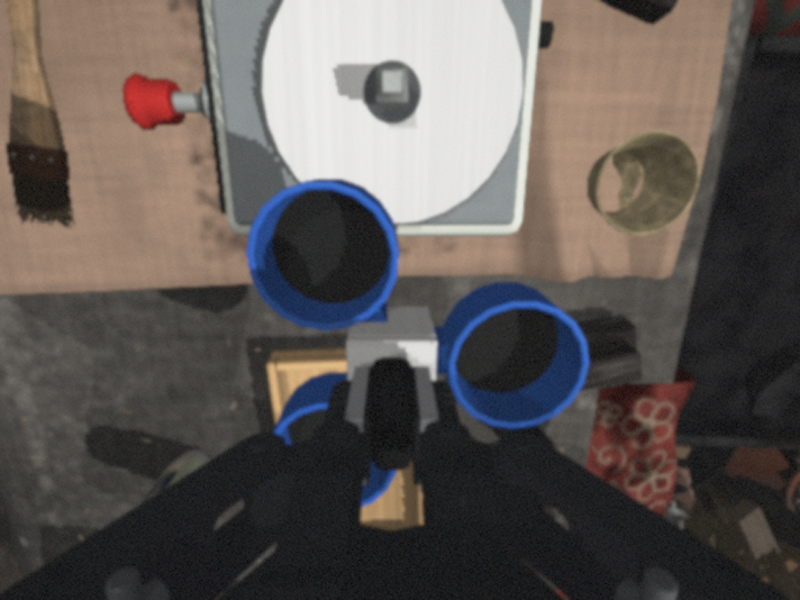

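```bash
python3 - <<'E'
from h import *
c=dict(np.load('pics/w5.npz'));k=1.5625
W=lambda x,y,z:px2w(c,x/k,y/k,z).round(4)
print('tip',W(394,80,.105),'foot ring',W(392,92,.072),'plate l/r',W(261,90,.072),W(523,90,.072))
print('edge front',W(210,60,.062),W(232,228,.062),'rear',W(541,50,.062),W(522,230,.062),'side',W(240,230,.062),W(515,232,.062))
print('knob',W(155,102,.036),W(182,102,.036),W(125,102,.036))
for z in (.172,.178): print('cups',W(323,254,z)-[-.026,.045,0],W(519,366,z)-[.052,0,0])
E
```

```text
tip [ 0.6418 -0.0027  0.105 ] foot ring [ 0.6409 -0.0031  0.072 ] plate l/r [ 0.5688 -0.0019  0.072 ] [ 0.7128 -0.0023  0.072 ]
edge front [0.5389 0.015  0.062 ] [ 0.5406 -0.0786  0.062 ] rear [0.7237 0.0194 0.062 ] [ 0.722  -0.0802  0.062 ] side [ 0.5455 -0.0798  0.062 ] [ 0.7177 -0.0815  0.062 ]
knob [ 0.4915 -0.0031  0.036 ] [ 0.5086 -0.0031  0.036 ] [ 0.4726 -0.003   0.036 ]
cups [ 0.6404 -0.1187  0.172 ] [ 0.6411 -0.1207  0.172 ]
cups [ 0.6414 -0.1175  0.178 ] [ 0.6392 -0.1179  0.178 ]
```

```bash

python3 -m jog '[[1,0.0285,0.001,0,0],[1,0.029,0,0,0],[1,0.029,0,0,0],[1,0.029,0,0,0],[1,0,0,0,0]]' 60
python3 -m jog '[[1,0,0,0.02,0],[1,0,0,0.015,0],[1,0,0,0.01,0],[1,0,0,0.005,0],[1,0,0,0,0]]'
python3 -c "
from h import *
plan(.6415,-.003,.1326,90)"
```

```text
clock: 7.38
tcp_pos: [0.6411, 0.0041, 0.2065]
orientation: [-0.001, 0.704, 0.71, 0.001]
wrist_force: [-0.7, 0.0, -3.1]
finger_gap: 0.013
grip_force: 59.5
clock: 7.8
tcp_pos: [0.6412, -0.0025, 0.1551]
orientation: [-0.001, 0.707, 0.707, -0.001]
wrist_force: [-0.2, -0.0, -3.0]
finger_gap: 0.0128
grip_force: 59.4
tcp [ 0.6412 -0.0025  0.1551] psi 90.06 tilt 0.16 gap 0.0128 grip 59.4 t 7.8
turn 0.06 shift before turn [-0.0005  0.0004  0.0225] after turn [-0.0005  0.0003  0.0225]
```

```bash

python3 -m jog '[[1,0,0,0.006,0],[1,0,0,0.006,0],[1,0,0,0.005,0],[1,0,0,0.004,0],[1,0,0,0,0]]' 60
python3 -m jog '[[1,0,0,0.002,0],[1,0,0,0.001,0],[1,0,0,0,0]]'
```

```text
clock: 8.22
tcp_pos: [0.6419, -0.0035, 0.1345]
orientation: [-0.0, 0.707, 0.707, -0.0]
wrist_force: [-1.7, 0.3, -4.5]
finger_gap: 0.0131
grip_force: 59.3
clock: 8.47
tcp_pos: [0.6418, -0.0035, 0.1327]
orientation: [-0.0, 0.707, 0.707, -0.0]
wrist_force: [-3.8, -0.1, 0.5]
finger_gap: 0.0126
grip_force: 59.7
```

```bash

python3 -m jog '[[1,0,0,0.001,0],[1,0,0,0.001,0],[1,0,0,0,0]]' 60
python3 -m jog '[[-0.2,0,0,0,0],[-0.2,0,0,0,0],[-0.2,0,0,0,0],[-0.2,0,0,0,0]]' 
python3 -m jog '[[-0.2,0,0,-0.02,0],[-0.2,0,0,-0.03,0],[-0.2,0,0,-0.04,0],[-0.2,0,0,-0.04,0],[-0.2,0,0,0,0]]' 
python3 - <<'E'
from h import *
snap('wrist','w6');snap('side','s6');snap('scene','c6');plan(.44,.284,.2,90)
a=cv2.resize(cv2.imread('pics/w6.png'),(400,300));
def f(n,x,y):return cv2.resize(cv2.imread(f'pics/{n}.png')[y:y+75,x:x+100],(400,300),interpolation=cv2.INTER_CUBIC)
b=f('s6',190,140);d=f('c6',215,165);e=cv2.resize(cv2.imread('pics/s6.png'),(400,300))
cv2.imwrite('pics/m6.png',np.vstack([np.hstack([a,b]),np.hstack([d,e])]))
E
```

```text
clock: 8.72
tcp_pos: [0.6417, -0.0034, 0.1326]
orientation: [0.0, 0.707, 0.707, -0.0]
wrist_force: [-8.8, 0.2, 9.2]
finger_gap: 0.013
grip_force: 61.1
clock: 9.05
tcp_pos: [0.6432, -0.0036, 0.1309]
orientation: [0.001, 0.707, 0.707, 0.001]
wrist_force: [-0.0, 0.7, 0.4]
finger_gap: 0.0513
grip_force: 0.0
clock: 9.47
tcp_pos: [0.6459, -0.0038, 0.2699]
orientation: [0.006, 0.707, 0.707, 0.004]
wrist_force: [1.3, 0.5, 1.2]
finger_gap: 0.0508
grip_force: 0.0
tcp [ 0.6429 -0.0035  0.2609] psi 89.99 tilt 0.11 gap 0.0512 grip 0.0 t 9.6167
turn -0.01 shift before turn [ 0.2875 -0.203   0.0605] after turn [ 0.2875 -0.2029  0.0609]
```

View pics/m6.png

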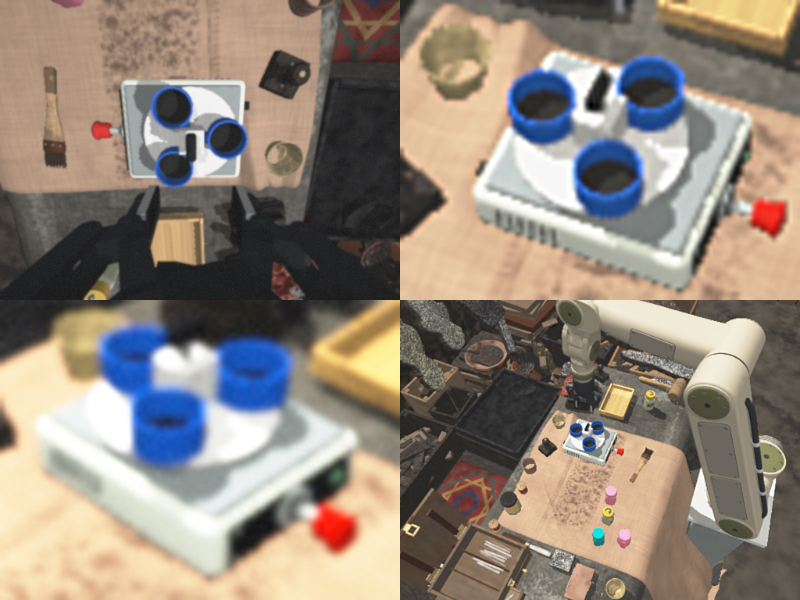

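```bash
python3 - <<'E'
from h import *
w=dict(np.load('pics/w6.npz'))
for p in [(171,107),(225,138),(173,167)]: print('rim',px2w(w,p[0]*1.28,p[1]*1.28,.1).round(4))
c=dict(np.load('pics/side0.npz'));k=1.5625
for n,p in [('jar1',(416,421)),('pink1',(422,380)),('cyan',(397,464)),('pink2',(449,467)),('jar2',(501,187))]: print(n,px2w(c,p[0]/k,p[1]/k,.094).round(4))
c=dict(np.load('pics/side4.npz'));i=c['img'][:,:,::-1]
for n,cc in (('side',c),('scene',dict(np.load('pics/c6.npz')))):
    h=cv2.cvtColor(np.ascontiguousarray(cc['img'][:,:,::-1]),cv2.COLOR_BGR2HSV);m=cv2.inRange(h,(20,160,120),(32,255,255))
    for q in ([.44,.284,.09],[.463,-.313,.09]):
        u,v=map(int,w2px(cc,q)); 
        z=np.argwhere(m[v-12:v+13,u-12:u+13]); 
        if len(z): a=z.mean(0)[::-1]+[u-12,v-12];print(n,len(z),a,px2w(cc,*a,.09).round(4))
E
```

```text
rim [0.6149 0.0423 0.1   ]
rim [ 0.69   -0.0013  0.1   ]
rim [ 0.6148 -0.045   0.1   ]
jar1 [0.4387 0.2841 0.094 ]
pink1 [0.4577 0.2035 0.094 ]
cyan [0.4409 0.3712 0.094 ]
pink2 [0.3541 0.342  0.094 ]
jar2 [ 0.4623 -0.3127  0.094 ]
side 103 [265.52427184 272.22330097] [0.4381 0.2912 0.09  ]
scene 187 [234.14438503 277.81283422] [0.4307 0.2943 0.09  ]
scene 88 [366.63636364 172.20454545] [ 0.4581 -0.3012  0.09  ]
```

```bash

python3 -m jog '[[-0.5,0.029,-0.0204,0,0],[-0.5,0.029,-0.0204,0,0],[-0.5,0.029,-0.0204,0,0],[-0.5,0.029,-0.0204,0,0],[-0.5,0.029,-0.0204,0,0]]' 40
python3 -m jog '[[-0.5,0.029,-0.0204,0,0],[-0.5,0.029,-0.0204,0,0],[-0.5,0.029,-0.0204,0.01,0],[-0.5,0.029,-0.0204,0.02,0],[-0.5,0.029,-0.0204,0.02,0]]'
python3 -m jog '[[-0.5,0,0,0,0],[-0.5,0,0,0,0]]'
python3 - <<'E'
from h import *
c=snap('wrist','w7');plan(.4385,.286,.2,90)
h=cv2.cvtColor(cv2.imread('pics/w7.png'),cv2.COLOR_BGR2HSV);m=cv2.inRange(h,(20,120,60),(32,255,255))
n,l,st,ce=cv2.connectedComponentsWithStats(m)
for k in range(1,n):
    if st[k,4]>100:print(st[k],ce[k],px2w(c,*ce[k],.09).round(4),w2px(c,[.4385,.286,.09]))
cv2.imwrite('pics/w7b.png',cv2.resize(cv2.imread('pics/w7.png'),(640,480)))
E
```

```text
clock: 10.03
tcp_pos: [0.5382, 0.1425, 0.2581]
orientation: [-0.001, 0.707, 0.707, -0.001]
wrist_force: [-0.2, 0.2, 0.3]
finger_gap: 0.0642
grip_force: 0.0
clock: 10.45
tcp_pos: [0.4367, 0.2876, 0.2087]
orientation: [-0.0, 0.707, 0.707, -0.0]
wrist_force: [0.1, 1.3, -0.1]
finger_gap: 0.0642
grip_force: 0.0
clock: 10.62
tcp_pos: [0.4352, 0.2871, 0.2075]
orientation: [-0.001, 0.706, 0.708, -0.003]
wrist_force: [-0.2, -0.7, 0.3]
finger_gap: 0.064
grip_force: 0.0
tcp [0.4369 0.2866 0.2088] psi 90.11 tilt 0.2 gap 0.0641 grip 0.0 t 10.6667
turn 0.11 shift before turn [-0.0006  0.0016  0.0088] after turn [-0.0006  0.0016  0.0088]
[ 230  169   44   47 1200] [252.2425 190.09  ] [0.4363 0.2901 0.09  ] (np.float64(254.59200558860232), np.float64(194.29860914088613))
```

View pics/w7b.png

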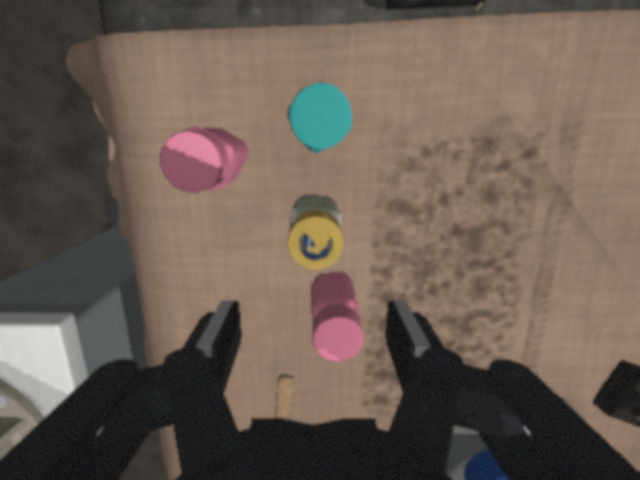

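```bash

python3 -m jog '[[-0.5,0.0025,0,0.036,0],[-0.5,0,0,0.036,0],[-0.5,0,0,0.036,0],[-0.5,0,0,0.033,0],[-0.5,0,0,0,0]]' 40
python3 -m jog '[[0.6,0,0,0,0],[0.6,0,0,0,0],[0.6,0,0,0,0],[0.6,0,0,0,0],[0.6,0,0,0,0]]' 40
python3 -c "
from h import *
plan(.4365,.289,.2,90)"
```

```text
clock: 11.08
tcp_pos: [0.4351, 0.2858, 0.0636]
orientation: [-0.002, 0.708, 0.706, -0.005]
wrist_force: [-1.6, -1.0, 0.6]
finger_gap: 0.0642
grip_force: 0.0
clock: 11.5
tcp_pos: [0.4396, 0.2895, 0.0713]
orientation: [0.001, 0.707, 0.707, 0.001]
wrist_force: [-0.1, 0.3, -1.1]
finger_gap: 0.0405
grip_force: 43.0
tcp [0.4396 0.2895 0.0713] psi 89.98 tilt 0.19 gap 0.0405 grip 43.0 t 11.5
turn -0.02 shift before turn [-0.0004 -0.0027 -0.1287] after turn [-0.0005 -0.0031 -0.1287]
```

```bash

python3 -m jog '[[0.6,0,0,-0.02,0],[0.6,0,0,-0.035,0],[0.6,0,0,-0.035,0],[0.6,0,0,-0.035,0],[0.6,0,0,-0.035,0]]' 50
python3 -m jog '[[0.6,-0.0248,0.0176,0,0],[0.6,-0.0248,0.0176,0,0],[0.6,-0.0248,0.0176,0,0],[0.6,-0.0248,0.0176,0,0],[0.6,-0.0248,0.0176,0,0]]'
python3 -m jog '[[0.6,-0.0248,0.0176,0,0],[0.6,-0.0248,0.0176,0,0],[0.6,-0.0248,0.0176,0,0],[0.6,-0.0248,0.0176,0,0],[0.6,-0.0248,0.0176,0,0]]'
python3 -m jog '[[0.6,0,0,0,0],[0.6,0,0,0,0],[0.6,0,0,0,0]]'
python3 - <<'E'
from h import *
snap('wrist','w8');snap('side','s8');snap('scene','c8');plan(.6155,.042,.231,90)
a=cv2.resize(cv2.imread('pics/w8.png'),(400,300));
def f(n,x,y,w=100):return cv2.resize(cv2.imread(f'pics/{n}.png')[y:y+w*3//4,x:x+w],(400,300),interpolation=cv2.INTER_CUBIC)
b=f('s8',190,130);d=f('c8',215,155);e=cv2.resize(cv2.imread('pics/s8.png'),(400,300))
cv2.imwrite('pics/m8.png',np.vstack([np.hstack([a,b]),np.hstack([d,e])]))
E
```

```text
clock: 11.92
tcp_pos: [0.4381, 0.2891, 0.2322]
orientation: [0.0, 0.707, 0.707, 0.001]
wrist_force: [0.1, 0.4, 0.4]
finger_gap: 0.0404
grip_force: 51.5
clock: 12.33
tcp_pos: [0.527, 0.1641, 0.2308]
orientation: [0.001, 0.707, 0.707, 0.001]
wrist_force: [-0.9, -0.3, -0.9]
finger_gap: 0.0404
grip_force: 51.6
clock: 12.75
tcp_pos: [0.6151, 0.0399, 0.2306]
orientation: [0.001, 0.707, 0.707, 0.0]
wrist_force: [0.0, 0.7, -0.8]
finger_gap: 0.0399
grip_force: 51.6
clock: 13.0
tcp_pos: [0.614, 0.0412, 0.2299]
orientation: [-0.0, 0.707, 0.707, 0.0]
wrist_force: [-0.2, 0.4, -1.2]
finger_gap: 0.0402
grip_force: 51.5
tcp [0.6137 0.0422 0.23  ] psi 90.08 tilt 0.01 gap 0.0404 grip 51.5 t 13.15
turn 0.08 shift before turn [-0.0002  0.0018 -0.001 ] after turn [-0.0002  0.0018 -0.001 ]
```

View pics/m8.png

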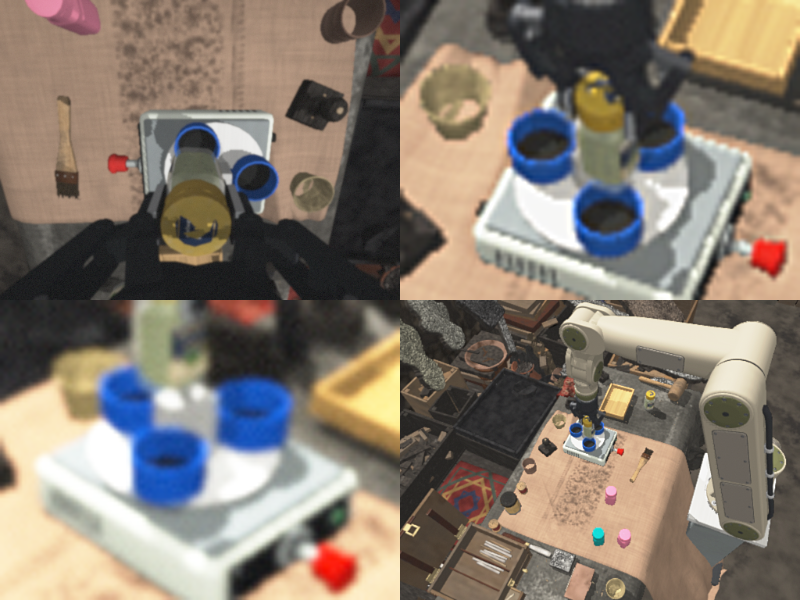

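```bash

python3 -m jog '[[0.6,0,0.0015,0.02,0],[0.6,0,0,0.02,0],[0.6,0,0,0.02,0],[0.6,0,0,0.012,0],[0.6,0,0,0,0]]' 50
python3 -m jog '[[0.6,0,0,0.005,0],[0.6,0,0,0.002,0],[0.6,0,0,0.002,0],[0.6,0,0,0,0]]'
```

```text
clock: 13.57
tcp_pos: [0.6144, 0.0421, 0.1554]
orientation: [-0.001, 0.707, 0.708, -0.001]
wrist_force: [-0.4, 0.1, -3.9]
finger_gap: 0.0404
grip_force: 51.4
clock: 13.9
tcp_pos: [0.6158, 0.0413, 0.1489]
orientation: [0.0, 0.707, 0.707, 0.0]
wrist_force: [-0.3, -0.1, -0.3]
finger_gap: 0.0403
grip_force: 51.5
```

```bash

python3 -m jog '[[0.6,0,0,0.001,0],[0.6,0,0,0.001,0],[0.6,0,0,0,0]]' 50
python3 -m jog '[[-0.35,0,0,0,0],[-0.35,0,0,0,0],[-0.35,0,0,0,0],[-0.35,0,0,0,0]]'
python3 -m jog '[[-0.35,0,0,-0.03,0],[-0.35,0,0,-0.03,0],[-0.35,0,0,-0.03,0],[-0.35,0,0,-0.02,0],[-0.35,0,0,0,0]]'
python3 -c "
from h import *
plan(.461,-.311,.24,90)"
```

```text
clock: 14.15
tcp_pos: [0.616, 0.0412, 0.1482]
orientation: [0.001, 0.707, 0.707, 0.001]
wrist_force: [-2.8, -0.0, 5.5]
finger_gap: 0.0405
grip_force: 52.3
clock: 14.48
tcp_pos: [0.6158, 0.041, 0.1465]
orientation: [0.0, 0.707, 0.707, -0.0]
wrist_force: [0.1, 0.3, -0.5]
finger_gap: 0.0573
grip_force: 0.0
clock: 14.9
tcp_pos: [0.618, 0.041, 0.2619]
orientation: [0.003, 0.707, 0.707, 0.003]
wrist_force: [0.3, -0.8, 0.6]
finger_gap: 0.0579
grip_force: 0.0
tcp [0.618  0.041  0.2619] psi 90.0 tilt 0.48 gap 0.0579 grip 0.0 t 14.9
turn -0.0 shift before turn [-0.3519 -0.1572  0.0209] after turn [-0.352  -0.157   0.0219]
```

```bash

python3 -m jog '[[-0.5,-0.0352,-0.0157,0,0],[-0.5,-0.0352,-0.0157,0,0],[-0.5,-0.0352,-0.0157,0,0],[-0.5,-0.0352,-0.0157,0,0],[-0.5,-0.0352,-0.0157,0,0]]' 40
python3 -m jog '[[-0.5,-0.0352,-0.0157,0.01,0],[-0.5,-0.0352,-0.0157,0.01,0],[-0.5,-0.0352,-0.0157,0.01,0],[-0.5,-0.0352,-0.0157,0.01,0],[-0.5,-0.0352,-0.0157,0.01,0]]'
python3 -m jog '[[-0.5,0,0,0,0],[-0.5,0,0,0,0],[-0.5,0,0,0,0]]'
python3 - <<'E'
from h import *
c=snap('wrist','w9');snap('side','s9');plan(.461,-.311,.2,90)
h=cv2.cvtColor(cv2.imread('pics/w9.png'),cv2.COLOR_BGR2HSV);m=cv2.inRange(h,(20,150,60),(32,255,255))
n,l,st,ce=cv2.connectedComponentsWithStats(m)
for k in range(1,n):
    if st[k,4]>100:print(st[k],ce[k],px2w(c,*ce[k],.092).round(4),w2px(c,[.461,-.311,.092]))
a=cv2.resize(cv2.imread('pics/w9.png'),(800,600))
a[:300,:400]=cv2.resize(a,(400,300));a[:300,400:]=cv2.resize(cv2.imread('pics/s9.png')[130:205,190:290],(400,300),interpolation=cv2.INTER_CUBIC)
cv2.imwrite('pics/m9.png',a[:300])
E
```

```text
clock: 15.32
tcp_pos: [0.5361, -0.1361, 0.2557]
orientation: [-0.0, 0.707, 0.707, -0.0]
wrist_force: [1.2, -0.8, 0.7]
finger_gap: 0.064
grip_force: 0.0
clock: 15.73
tcp_pos: [0.4574, -0.3122, 0.2054]
orientation: [-0.0, 0.707, 0.707, -0.0]
wrist_force: [1.1, 0.3, 0.0]
finger_gap: 0.0638
grip_force: 0.0
clock: 15.98
tcp_pos: [0.4584, -0.3106, 0.206]
orientation: [-0.001, 0.707, 0.707, 0.0]
wrist_force: [-0.1, 0.1, 0.3]
finger_gap: 0.064
grip_force: 0.0
tcp [ 0.4593 -0.3099  0.2067] psi 90.08 tilt 0.01 gap 0.0639 grip 0.0 t 16.0833
turn 0.08 shift before turn [-0.0011  0.0017  0.0067] after turn [-0.0011  0.0017  0.0067]
```

View pics/m9.png

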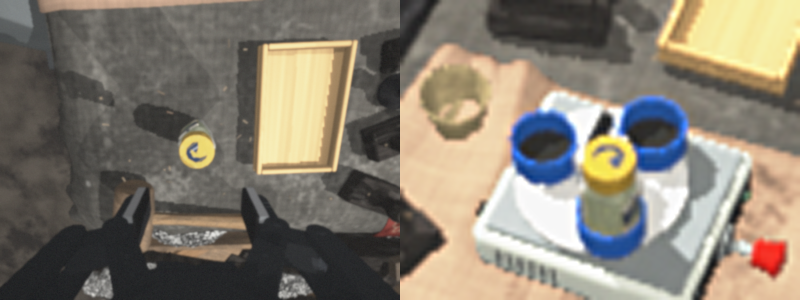

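```bash
python3 - <<'E'
from h import *
c=dict(np.load('pics/w9.npz'));W=lambda x,y,z:px2w(c,x*1.28,y*1.28,z).round(4)
print('cap',W(197,151,.094),'tcp shift:');
P=[W(259,43,.033),W(357,41,.033),W(337,172,.033),W(257,173,.033)];print(*P,np.mean(P,0))
print('box',W(150,215,0.03))
plan(*W(197,151,.094)[:2],.068,90)
E
```

```text
cap [ 0.4599 -0.3086  0.094 ] tcp shift:
[ 0.5384 -0.185   0.033 ] [ 0.6615 -0.1829  0.033 ] [ 0.6711 -0.361   0.033 ] [ 0.5508 -0.3625  0.033 ] [ 0.60545 -0.27285  0.033  ]
box [ 0.384  -0.4375  0.03  ]
tcp [ 0.4593 -0.3099  0.2067] psi 90.08 tilt 0.01 gap 0.0639 grip 0.0 t 16.0833
turn 0.08 shift before turn [0.0013 0.0006 0.1387] after turn [0.0013 0.0006 0.1387]
```

```bash

python3 -m jog '[[-0.5,0.0015,0.0005,0.036,0],[-0.5,0,0,0.036,0],[-0.5,0,0,0.036,0],[-0.5,0,0,0.030,0],[-0.5,0,0,0,0]]' 40
python3 -m jog '[[0.6,0,0,0,0],[0.6,0,0,0,0],[0.6,0,0,0,0],[0.6,0,0,0,0],[0.6,0,0,0,0]]' 50
python3 -c "
from h import *
plan(.6155,-.047,.231,90)"
```

```text
clock: 16.5
tcp_pos: [0.4567, -0.3049, 0.0632]
orientation: [-0.005, 0.706, 0.708, -0.0]
wrist_force: [-1.2, 0.3, 0.3]
finger_gap: 0.064
grip_force: 0.0
clock: 16.92
tcp_pos: [0.4603, -0.3102, 0.0703]
orientation: [0.002, 0.707, 0.707, 0.0]
wrist_force: [-0.1, -0.5, -1.4]
finger_gap: 0.0446
grip_force: 51.1
tcp [ 0.4603 -0.3102  0.0703] psi 90.01 tilt 0.18 gap 0.0446 grip 51.1 t 16.9167
turn 0.01 shift before turn [ 0.2628  0.1557 -0.1609] after turn [ 0.2632  0.1552 -0.1607]
```

```bash

python3 -m jog '[[0.6,0,0,-0.02,0],[0.6,0,0,-0.035,0],[0.6,0,0,-0.035,0],[0.6,0,0,-0.035,0],[0.6,0,0,-0.035,0]]' 50
python3 -m jog '[[0.6,0.0263,0.0155,0,0],[0.6,0.0263,0.0155,0,0],[0.6,0.0263,0.0155,0,0],[0.6,0.0263,0.0155,0,0],[0.6,0.0263,0.0155,0,0]]'
python3 -m jog '[[0.6,0.0263,0.0155,0,0],[0.6,0.0263,0.0155,0,0],[0.6,0.0263,0.0155,0,0],[0.6,0.0263,0.0155,0,0],[0.6,0.0263,0.0155,0,0]]'
python3 -m jog '[[0.6,0,0,0,0],[0.6,0,0,0,0],[0.6,0,0,0,0]]'
python3 - <<'E'
from h import *
snap('wrist','w10');snap('side','s10');plan(.6155,-.047,.231,90)
a=cv2.resize(cv2.imread('pics/w10.png'),(400,300));
b=cv2.resize(cv2.imread('pics/s10.png')[130:205,190:290],(400,300),interpolation=cv2.INTER_CUBIC)
cv2.imwrite('pics/m10.png',np.hstack([a,b]))
E
```

```text
clock: 17.33
tcp_pos: [0.4591, -0.3094, 0.2311]
orientation: [0.001, 0.707, 0.707, 0.0]
wrist_force: [0.2, -1.1, -1.3]
finger_gap: 0.0444
grip_force: 51.5
clock: 17.75
tcp_pos: [0.5374, -0.177, 0.2297]
orientation: [0.001, 0.707, 0.707, 0.0]
wrist_force: [0.2, -0.3, -1.6]
finger_gap: 0.0451
grip_force: 51.5
clock: 18.17
tcp_pos: [0.615, -0.0451, 0.2296]
orientation: [0.001, 0.707, 0.707, 0.0]
wrist_force: [0.6, -0.5, -2.1]
finger_gap: 0.0443
grip_force: 51.5
clock: 18.42
tcp_pos: [0.6141, -0.0465, 0.229]
orientation: [0.0, 0.707, 0.707, -0.0]
wrist_force: [-0.2, -0.3, -2.1]
finger_gap: 0.045
grip_force: 51.5
tcp [ 0.6139 -0.0474  0.2289] psi 89.93 tilt 0.02 gap 0.0448 grip 51.5 t 18.5167
turn -0.07 shift before turn [ 0.0004  0.0016 -0.0021] after turn [ 0.0004  0.0016 -0.0021]
```

View pics/m10.png

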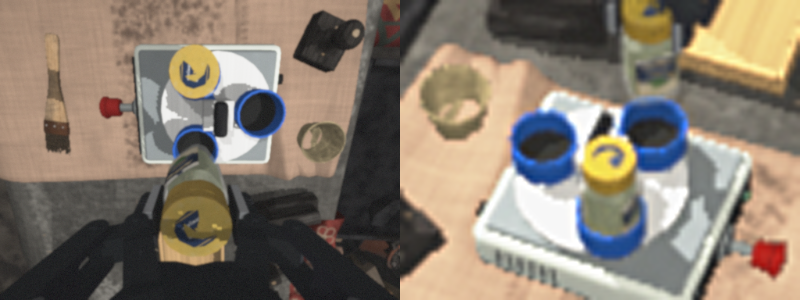

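```bash

python3 -m jog '[[0.6,0,0.0015,0.02,0],[0.6,0,0,0.02,0],[0.6,0,0,0.02,0],[0.6,0,0,0.012,0],[0.6,0,0,0,0]]' 50
python3 -m jog '[[0.6,0,0,0.004,0],[0.6,0,0,0.002,0],[0.6,0,0,0.002,0],[0.6,0,0,0,0]]'
```

```text
clock: 18.93
tcp_pos: [0.6135, -0.0474, 0.1536]
orientation: [-0.002, 0.708, 0.706, -0.001]
wrist_force: [-0.4, -0.4, -0.9]
finger_gap: 0.0448
grip_force: 51.6
clock: 19.27
tcp_pos: [0.6157, -0.0468, 0.1493]
orientation: [0.0, 0.707, 0.707, -0.0]
wrist_force: [-2.7, -0.5, -0.0]
finger_gap: 0.0447
grip_force: 51.7
```

```bash

python3 -m jog '[[0.6,0,0,0.001,0],[0.6,0,0,0.001,0],[0.6,0,0,0,0]]' 50
python3 -m jog '[[-0.35,0,0,0,0],[-0.35,0,0,0,0],[-0.35,0,0,0,0],[-0.35,0,0,0,0]]'
python3 -m jog '[[-0.35,0,0,-0.03,0],[-0.35,0,0,-0.03,0],[-0.35,0,0,-0.03,0],[-0.35,0,0,-0.02,0],[-0.35,0,0,0,0]]'
python3 -c "
from h import *
plan(.4915,-.003,.2,180)
s=env.get_state();print(np.degrees(s['joint_pos']).round(1))"
```

```text
clock: 19.52
tcp_pos: [0.6158, -0.0466, 0.147]
orientation: [0.0, 0.707, 0.707, -0.0]
wrist_force: [-3.0, -1.9, 2.4]
finger_gap: 0.0449
grip_force: 52.0
clock: 19.85
tcp_pos: [0.6162, -0.0464, 0.1466]
orientation: [0.0, 0.707, 0.707, 0.0]
wrist_force: [-0.2, -0.1, -0.4]
finger_gap: 0.0574
grip_force: 0.0
clock: 20.27
tcp_pos: [0.6182, -0.0468, 0.2622]
orientation: [0.004, 0.707, 0.707, 0.003]
wrist_force: [0.3, -0.6, -0.3]
finger_gap: 0.0578
grip_force: 0.0
tcp [ 0.6182 -0.0468  0.2622] psi 90.01 tilt 0.52 gap 0.0578 grip 0.0 t 20.2667
turn -89.99 shift before turn [ 0.0439 -0.1272  0.061 ] after turn [0.1267 0.0438 0.0622]
[-11.7  22.5  11.9  78.9   0.   78.3]
```

```bash

python3 -m jog '[[-0.5,0,0,0,-7],[-0.5,0,0,0,-7],[-0.5,0,0,0,-7],[-0.5,0,0,0,-7],[-0.5,0,0,0,-7]]' 60
python3 -m jog '[[-0.5,0,0,0,-7],[-0.5,0,0,0,-7],[-0.5,0,0,0,-7],[-0.5,0,0,0,-7],[-0.5,0,0,0,-7]]'
python3 -m jog '[[-0.5,0,0,0,-7],[-0.5,0,0,0,-7],[-0.5,0,0,0,-6],[-0.5,0.03,0.01,0,0],[-0.5,0.03,0.01,0,0]]'
python3 -m jog '[[-0.5,0.03,0.01,0,0],[-0.5,0.03,0.012,0.02,0],[-0.5,0.008,0,0.03,0],[-0.5,0,0,0,0],[-0.5,0,0,0,0]]'
python3 - <<'E'
from h import *
c=snap('wrist','w11');snap('side','s11');snap('scene','c11');plan(.4935,-.003,.1,180)
a=cv2.resize(cv2.imread('pics/w11.png'),(400,300))
f=lambda n,x,y:cv2.resize(cv2.imread(f'pics/{n}.png')[y:y+75,x:x+100],(400,300),interpolation=cv2.INTER_CUBIC)
i=cv2.imread('pics/w11.png')
cv2.imwrite('pics/m11.png',np.vstack([np.hstack([a,f('s11',190,130)]),np.hstack([f('c11',215,155),cv2.resize(i[150:300,150:350],(400,300))])]))
E
```

```text
clock: 20.68
tcp_pos: [0.6157, -0.0463, 0.2557]
orientation: [-0.0, 0.459, 0.888, -0.0]
wrist_force: [-0.5, 1.3, 0.1]
finger_gap: 0.0638
grip_force: 0.0
clock: 21.1
tcp_pos: [0.6157, -0.0463, 0.2557]
orientation: [-0.0, 0.171, 0.985, 0.0]
wrist_force: [0.2, -0.4, -0.2]
finger_gap: 0.0643
grip_force: 0.0
clock: 21.52
tcp_pos: [0.5558, -0.0266, 0.2543]
orientation: [-0.001, 0.0, 1.0, 0.0]
wrist_force: [-0.6, 0.3, 0.8]
finger_gap: 0.0644
grip_force: 0.0
clock: 21.93
tcp_pos: [0.4864, -0.0041, 0.2055]
orientation: [-0.001, -0.0, 1.0, 0.0]
wrist_force: [0.6, 0.3, -0.0]
finger_gap: 0.0641
grip_force: 0.0
tcp [ 0.4903 -0.005   0.2083] psi 179.97 tilt 0.21 gap 0.0637 grip 0.0 t 22.0833
turn -0.03 shift before turn [-0.0028  0.0021  0.1083] after turn [-0.0032  0.002   0.1083]
```

View pics/m11.png

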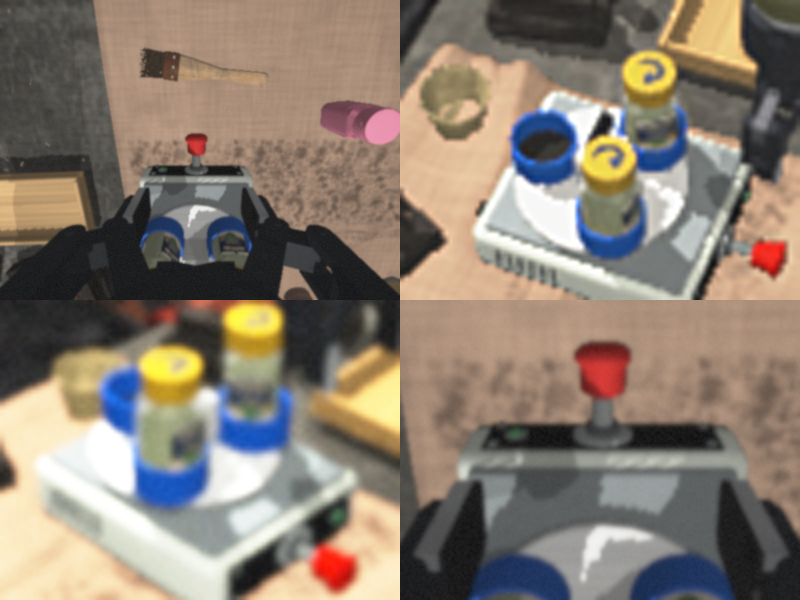

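```bash
python3 - <<'E'
from h import *
c=dict(np.load('pics/w11.npz'))
for v,z in ((174,.05),(180,.05),(198,.036),(198,.045)): print(px2w(c,251.5,v,z).round(4))
print(px2w(c,251,210,.036))
plan(.4935,-.003,.028,180)
E
```

```text
[ 0.4764 -0.0027  0.05  ]
[ 0.4829 -0.0027  0.05  ]
[ 0.5076 -0.0026  0.036 ]
[ 0.5046 -0.0026  0.045 ]
[ 0.52212469 -0.00311619  0.036     ]
tcp [ 0.4903 -0.005   0.2083] psi 179.97 tilt 0.21 gap 0.0637 grip 0.0 t 22.0833
turn -0.03 shift before turn [-0.0025  0.0022  0.1803] after turn [-0.0032  0.002   0.1803]
```

```bash

python3 -m jog '[[-0.5,-0.0045,0.002,0.035,0],[-0.5,0,0,0.04,0],[-0.5,0,0,0.035,0],[-0.5,0,0,0.03,0],[-0.5,0,0,0,0]]' 80
python3 -m jog '[[-0.5,0,0,0.02,0],[-0.5,0,0,0.015,0],[-0.5,0,0,0,0],[-0.5,0,0,0,0]]'
python3 -c "
from h import *
plan(.494,-.003,.028,180)"
```

```text
clock: 22.5
tcp_pos: [0.4905, -0.0024, 0.0624]
orientation: [-0.003, 0.0, 1.0, 0.001]
wrist_force: [-1.1, 0.6, -0.1]
finger_gap: 0.0642
grip_force: 0.0
clock: 22.83
tcp_pos: [0.494, -0.0028, 0.033]
orientation: [0.001, 0.0, 1.0, -0.0]
wrist_force: [0.6, 0.9, -0.0]
finger_gap: 0.0642
grip_force: 0.0
tcp [ 0.494  -0.0028  0.033 ] psi 179.98 tilt 0.08 gap 0.0642 grip 0.0 t 22.8333
turn -0.02 shift before turn [-0.     -0.0002  0.005 ] after turn [-0.     -0.0002  0.005 ]
```

```bash

python3 -m jog '[[-0.5,0,0,0.004,0],[0.9,0,0,0,0],[0.9,0,0,0,0],[0.9,0,0,0,0],[0.9,0,0,0,0]]' 80
python3 -m jog '[[0.9,0,0,0,0],[0.9,0,0,0,0],[0.9,0,0,0,0]]'
python3 -m jog '[[0.9,0.003,0,0,0],[0.9,0.003,0,0,0],[0.9,0.003,0,0,0],[0.9,0.003,0,0,0],[0.9,0,0,0,0]]'
```

```text
clock: 23.25
tcp_pos: [0.4931, -0.0031, 0.029]
orientation: [0.001, 0.0, 1.0, -0.001]
wrist_force: [-1.9, -1.8, 6.6]
finger_gap: 0.0287
grip_force: 78.3
clock: 23.5
tcp_pos: [0.4931, -0.003, 0.029]
orientation: [0.001, 0.0, 1.0, -0.001]
wrist_force: [-2.0, -2.2, 6.4]
finger_gap: 0.0282
grip_force: 78.3
clock: 23.92
tcp_pos: [0.481, -0.003, 0.029]
orientation: [0.001, 0.0, 1.0, -0.001]
wrist_force: [-0.0, -1.7, 8.8]
finger_gap: 0.0285
grip_force: 79.3
```

```bash

python3 -m jog '[[0.9,0.001,0,0,0],[0.9,0.001,0,0,0],[0.9,0,0,0,0],[0.9,0,0,0,0],[0.9,0,0,0,0]]' 80
python3 - <<'E'
from h import *
snap('scene','c12');snap('side','s12')
f=lambda n,x,y,w:cv2.resize(cv2.imread(f'pics/{n}.png')[y:y+w*3//4,x:x+w],(400,300),interpolation=cv2.INTER_CUBIC)
cv2.imwrite('pics/m12.png',np.hstack([f('s12',190,130,120),f('c12',215,155,120)]))
E
```

```text
clock: 24.33
tcp_pos: [0.4809, -0.003, 0.0291]
orientation: [0.003, 0.0, 1.0, -0.001]
wrist_force: [4.4, -2.2, 5.1]
finger_gap: 0.0285
grip_force: 79.4
```

View pics/m12.png

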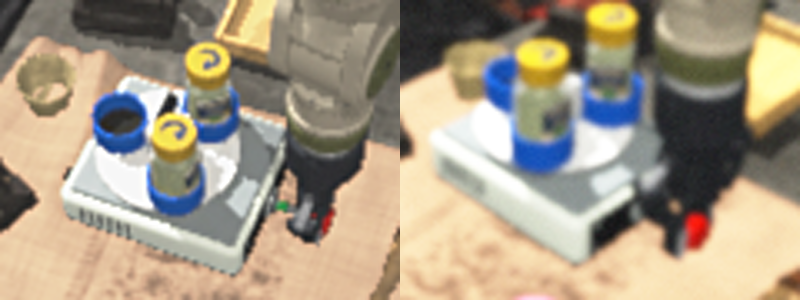

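Green band visible at (282,207): the knob is out and at its stop. Hold for more than 3 s, then push it in.

```bash

for i in 1 2 3 4 5 6 7 8 9; do python3 -m jog '[[0.9,0,0,0,0],[0.9,0,0,0,0],[0.9,0,0,0,0],[0.9,0,0,0,0],[0.9,0,0,0,0]]' 80 | grep -E 'clock|tcp_pos|wrist|grip_f' | tr '\n' ' '; echo; done
python3 -c "
from h import *
snap('side','s13');plan(.494,-.003,.029,180)
cv2.imwrite('pics/s13b.png',cv2.resize(cv2.imread('pics/s13.png')[130:220,190:310],(400,300)))"
```

```text
clock: 24.85 tcp_pos: [0.4809, -0.003, 0.0291] wrist_force: [4.2, -2.4, 5.0] grip_force: 79.4 
clock: 25.27 tcp_pos: [0.4809, -0.003, 0.0291] wrist_force: [4.4, -2.7, 5.1] grip_force: 79.4 
clock: 25.68 tcp_pos: [0.4809, -0.0031, 0.029] wrist_force: [5.5, -1.7, 5.4] grip_force: 79.4 
clock: 26.1 tcp_pos: [0.4809, -0.003, 0.0291] wrist_force: [5.4, -0.4, 4.5] grip_force: 79.4 
clock: 26.52 tcp_pos: [0.4809, -0.0031, 0.029] wrist_force: [4.0, -1.9, 5.4] grip_force: 79.4 
clock: 26.93 tcp_pos: [0.4809, -0.003, 0.0291] wrist_force: [4.7, -2.4, 5.5] grip_force: 79.4 
clock: 27.35 tcp_pos: [0.4809, -0.003, 0.0291] wrist_force: [5.5, -1.3, 4.9] grip_force: 79.4 
clock: 27.77 tcp_pos: [0.4809, -0.0031, 0.029] wrist_force: [4.0, -1.7, 5.9] grip_force: 79.4 
clock: 28.18 tcp_pos: [0.4809, -0.0031, 0.0291] wrist_force: [4.9, -0.9, 5.2] grip_force: 79.4 
tcp [ 0.4809 -0.003   0.0291] psi 179.99 tilt 0.31 gap 0.0285 grip 79.4 t 28.2333
turn -0.01 shift before turn [-0.0131  0.      0.0001] after turn [-0.0131  0.      0.0001]
```

View pics/s13b.png

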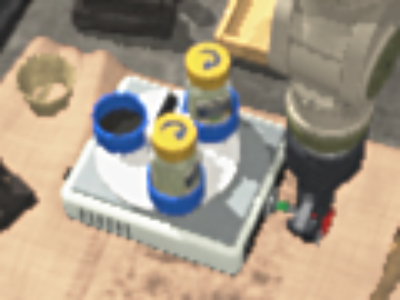

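That makes 16 pictures viewed, which is over the limit of 14. I'll use only numeric checks from here. Pushing the knob back in.

```bash

python3 -m jog '[[0.9,-0.004,0,0,0],[0.9,-0.004,0,0,0],[0.9,-0.004,0,0,0],[0.9,-0.003,0,0,0],[0.9,0,0,0,0]]' 80
python3 -m jog '[[0.9,-0.001,0,0,0],[0.9,0,0,0,0],[0.9,0,0,0,0],[0.9,0,0,0,0],[0.9,0,0,0,0]]' 80
```

```text
clock: 28.65
tcp_pos: [0.4931, -0.003, 0.0288]
orientation: [-0.0, 0.0, 1.0, -0.001]
wrist_force: [-2.5, -2.5, 13.0]
finger_gap: 0.0284
grip_force: 79.4
clock: 29.07
tcp_pos: [0.4931, -0.003, 0.0287]
orientation: [-0.001, 0.0, 1.0, -0.001]
wrist_force: [-4.5, -2.2, 14.7]
finger_gap: 0.0285
grip_force: 79.5
```

```bash

python3 -m jog '[[-0.5,0,0,0,0],[-0.5,0,0,0,0],[-0.5,0,0,0,0],[-0.5,0,0,0,0],[-0.5,0,0,0,0]]' 50
python3 -m jog '[[-0.5,0,0,-0.03,0],[-0.5,0,0,-0.04,0],[-0.5,0,0,-0.04,0],[-0.5,0,0,-0.04,0],[-0.5,0,0,-0.04,0]]'
python3 -m jog '[[-0.5,0,0,-0.04,7],[-0.5,0,0,-0.004,7],[-0.5,0,0,0,7],[-0.5,0,0,0,7],[-0.5,0,0,0,7]]'
python3 -m jog '[[-0.5,0,0,0,7],[-0.5,0,0,0,7],[-0.5,0,0,0,7],[-0.5,0,0,0,7],[-0.5,0,0,0,7]]'
python3 -m jog '[[-0.5,0,0,0,7],[-0.5,0,0,0,7],[-0.5,0,0,0,6],[-0.5,0,0,0,0]]'
cat > m.py <<'E'
from h import *
def blobs(c,lo,hi,z,amin=25):
    h=cv2.cvtColor(np.ascontiguousarray(c['img'][:,:,::-1]),cv2.COLOR_BGR2HSV)
    n,l,st,ce=cv2.connectedComponentsWithStats(cv2.inRange(h,lo,hi))
    return [(int(st[k,4]),ce[k].round(1).tolist(),px2w(c,*ce[k],z)[:2].round(4).tolist()) for k in range(1,n) if st[k,4]>=amin]
E
python3 - <<'E'
from m import *
plan(.6155,.042,.26,90)
for n in ('side','scene'):
    c=snap(n,n+'14')
    print(n,'cap',[b for b in blobs(c,(20,160,120),(32,255,255),.165) if .5<b[2][0]<.75 and abs(b[2][1])<.15])
    print('blue',[b for b in blobs(c,(105,150,60),(125,255,255),.09)])
    print('red',[b for b in blobs(c,(0,200,120),(6,255,255),.036,15) if .4<b[2][0]<.55])
for n in ('side0','scene0'): print(n,[b for b in blobs(dict(np.load(f'pics/{n}.npz')),(0,200,120),(6,255,255),.036,15) if .4<b[2][0]<.55])
print('s6 blue',blobs(dict(np.load('pics/s6.npz')),(105,150,60),(125,255,255),.09))
print('s11 cap',blobs(dict(np.load('pics/s11.npz')),(20,160,120),(32,255,255),.165))
E
```

```text
clock: 29.48
tcp_pos: [0.4938, -0.0022, 0.0272]
orientation: [-0.001, 0.0, 1.0, 0.0]
wrist_force: [0.2, -0.8, 0.7]
finger_gap: 0.0639
grip_force: 0.0
clock: 29.9
tcp_pos: [0.4936, -0.0022, 0.2192]
orientation: [-0.0, 0.0, 1.0, 0.0]
wrist_force: [0.5, -1.0, -1.0]
finger_gap: 0.0642
grip_force: 0.0
clock: 30.32
tcp_pos: [0.4942, -0.0023, 0.2618]
orientation: [0.0, 0.304, 0.953, 0.0]
wrist_force: [-0.4, -0.7, 0.1]
finger_gap: 0.0637
grip_force: 0.0
clock: 30.73
tcp_pos: [0.494, -0.0023, 0.2612]
orientation: [-0.0, 0.576, 0.817, -0.0]
wrist_force: [0.6, -0.7, 0.3]
finger_gap: 0.0643
grip_force: 0.0
clock: 31.07
tcp_pos: [0.494, -0.0023, 0.2612]
orientation: [-0.0, 0.708, 0.706, -0.0]
wrist_force: [0.4, -0.3, -0.1]
finger_gap: 0.0638
grip_force: 0.0
tcp [ 0.494  -0.0023  0.2612] psi 89.86 tilt 0.05 gap 0.0638 grip 0.0 t 31.0667
turn -0.14 shift before turn [0.0446 0.1214 0.0011] after turn [0.0443 0.1215 0.0012]
side cap [(91, [251.3, 150.1], [0.6186, -0.0455]), (97, [241.4, 171.9], [0.6151, 0.0435])]
blue [(148, [225.3, 166.6], [0.6955, -0.003]), (52, [255.6, 167.6], [0.6005, -0.0364]), (73, [242.6, 190.0], [0.6065, 0.0605])]
red [(45, [281.7, 193.6], [0.4945, -0.0055])]
scene cap [(135, [277.6, 162.2], [0.617, -0.0471]), (133, [257.7, 173.8], [0.6121, 0.0399])]
blue [(91, [244.6, 179.5], [0.7036, 0.0056]), (117, [279.1, 187.2], [0.5988, -0.0375]), (128, [256.8, 200.8], [0.597, 0.0587])]
red [(63, [298.0, 221.7], [0.4943, -0.0054])]
side0 [(44, [281.8, 193.7], [0.4942, -0.0055])]
scene0 [(61, [298.1, 221.8], [0.4937, -0.0051])]
s6 blue [(146, [252.7, 162.5], [0.6174, -0.0522]), (146, [224.6, 166.2], [0.6983, -0.0035]), (160, [241.5, 184.4], [0.6179, 0.0419])]
s11 cap [(94, [251.5, 150.3], [0.6176, -0.0451]), (95, [241.3, 171.8], [0.6154, 0.0435])]
```

```bash

python3 -m jog '[[-0.5,-0.0112,0.0304,0,0],[-0.5,-0.0112,0.0304,0,0],[-0.5,-0.0112,0.0304,0,0],[-0.5,-0.0112,0.0303,0,0],[-0.5,0,0,0,0]]' 50
python3 -m jog '[[-0.5,0,0,0.03,0],[-0.5,0,0,0.03,0],[-0.5,0,0,0.03,0],[-0.5,0,0,0.02,0],[-0.5,0,0,0,0]]'
python3 -c "
from h import *
plan(.6165,-.0465,.148,90)"
```

```text
clock: 31.58
tcp_pos: [0.6202, -0.0495, 0.2588]
orientation: [0.0, 0.707, 0.707, -0.0]
wrist_force: [0.2, -0.5, -1.1]
finger_gap: 0.0638
grip_force: 0.0
clock: 32.0
tcp_pos: [0.6121, -0.0464, 0.1462]
orientation: [-0.004, 0.706, 0.708, -0.003]
wrist_force: [-0.3, 0.3, -0.6]
finger_gap: 0.0641
grip_force: 0.0
tcp [ 0.6121 -0.0464  0.1462] psi 90.12 tilt 0.54 gap 0.0641 grip 0.0 t 32.0
turn 0.12 shift before turn [-0.0001  0.0044 -0.0018] after turn [-0.0001  0.0044 -0.0018]
```

```bash

python3 -m jog '[[-0.5,0,0,0,0],[0.6,0,0,0,0],[0.6,0,0,0,0],[0.6,0,0,0,0],[0.6,0,0,0,0]]' 50
python3 -m jog '[[0.6,0,0,0,0],[0.6,0,0,-0.015,0],[0.6,0,0,-0.02,0],[0.6,0,0,-0.03,0],[0.6,0,0,-0.02,0]]'
python3 - <<'E'
from m import *
plan(.607,-.318,.2,90)
c=snap('side','s15')
print('blue',blobs(c,(105,150,60),(125,255,255),.09),'cap',blobs(c,(20,160,120),(32,255,255),.165))
E
```

```text
clock: 32.42
tcp_pos: [0.6156, -0.0473, 0.1544]
orientation: [0.001, 0.707, 0.707, 0.0]
wrist_force: [-4.4, 0.4, 6.4]
finger_gap: 0.0421
grip_force: 48.3
clock: 32.83
tcp_pos: [0.6167, -0.0474, 0.2408]
orientation: [0.002, 0.707, 0.707, 0.001]
wrist_force: [-0.0, -0.1, -0.3]
finger_gap: 0.0418
grip_force: 48.4
tcp [ 0.6167 -0.0474  0.2408] psi 90.03 tilt 0.26 gap 0.0418 grip 48.4 t 32.8333
turn 0.03 shift before turn [-0.2706 -0.01    0.0411] after turn [-0.2706 -0.0097  0.0408]
blue [(136, [253.7, 162.3], [0.6143, -0.054]), (148, [225.3, 166.6], [0.6955, -0.003]), (73, [242.6, 190.0], [0.6065, 0.0605])] cap [(73, [249.4, 134.1], [0.6494, -0.104]), (93, [241.4, 172.0], [0.6149, 0.044])]
```

```bash

python3 -m jog '[[0.6,-0.0338,-0.0012,0,0],[0.6,-0.0338,-0.0012,0,0],[0.6,-0.0338,-0.0012,0,0],[0.6,-0.0338,-0.0012,0,0],[0.6,-0.0338,-0.0012,0,0]]' 50
python3 -m jog '[[0.6,-0.0338,-0.0012,0,0],[0.6,-0.0338,-0.0012,0,0],[0.6,-0.0338,-0.0012,0,0],[0.6,0,0,0.03,0],[0.6,0,0,0,0]]'
python3 -m jog '[[0.6,0,0,0.03,0],[0.6,0,0,0.03,0],[0.6,0,0,0.025,0],[0.6,0,0,0.015,0],[0.6,0,0,0,0]]'
python3 -c "
from h import *
plan(.607,-.318,.0935,90)"
```

```text
clock: 33.3
tcp_pos: [0.6101, -0.2178, 0.2384]
orientation: [0.001, 0.707, 0.707, 0.0]
wrist_force: [0.2, 0.5, -1.5]
finger_gap: 0.0415
grip_force: 48.3
clock: 33.72
tcp_pos: [0.6044, -0.3193, 0.2027]
orientation: [-0.002, 0.708, 0.706, -0.0]
wrist_force: [-1.4, 1.3, -3.5]
finger_gap: 0.0419
grip_force: 48.6
clock: 34.13
tcp_pos: [0.6044, -0.3152, 0.1036]
orientation: [-0.003, 0.707, 0.708, -0.001]
wrist_force: [-0.8, 0.8, -1.5]
finger_gap: 0.042
grip_force: 48.6
tcp [ 0.6044 -0.3152  0.1036] psi 90.08 tilt 0.37 gap 0.042 grip 48.6 t 34.1333
turn 0.08 shift before turn [-0.0029  0.0027  0.0101] after turn [-0.0028  0.0026  0.0101]
```

```bash

python3 -m jog '[[0.6,0,0,0,0],[0.6,0,0,0.005,0],[0.6,0,0,0.003,0],[0.6,0,0,0.002,0],[0.6,0,0,0,0]]' 50
python3 -m jog '[[0.6,0,0,0.001,0],[0.6,0,0,0.001,0],[0.6,0,0,0,0]]'
```

```text
clock: 34.55
tcp_pos: [0.6064, -0.3177, 0.0971]
orientation: [0.0, 0.707, 0.707, 0.0]
wrist_force: [-0.2, 0.2, -1.3]
finger_gap: 0.042
grip_force: 48.6
clock: 34.8
tcp_pos: [0.6061, -0.3177, 0.0946]
orientation: [0.0, 0.707, 0.707, -0.0]
wrist_force: [-0.4, 0.1, -0.4]
finger_gap: 0.0418
grip_force: 48.6
```

```bash

python3 -m jog '[[0.6,0,0,0.001,0],[0.6,0,0,0.001,0],[0.6,0,0,0,0],[0.6,0,0,0,0]]' 50
```

```text
clock: 35.13
tcp_pos: [0.6063, -0.3181, 0.0935]
orientation: [0.001, 0.707, 0.707, -0.0]
wrist_force: [-2.0, -0.4, 4.6]
finger_gap: 0.0417
grip_force: 49.9
```

Contact on the tray floor. Release, lift and go to jar 1.

```bash

python3 -m jog '[[-0.35,0,0,0,0],[-0.35,0,0,0,0],[-0.35,0,0,0,0],[-0.35,0,0,0,0]]'
python3 -m jog '[[-0.35,0,0,-0.03,0],[-0.35,0,0,-0.035,0],[-0.5,0,0,-0.035,0],[-0.5,0,0,-0.035,0],[-0.5,0,0,-0.035,0]]'
python3 - <<'E'
from m import *
plan(.616,.042,.26,90)
for n in ('side','scene'):
    c=snap(n,n+'16');print('cap',blobs(c,(20,160,120),(32,255,255),.165),[px2w(c,*b[1],.104).round(4)for b in blobs(c,(20,160,120),(32,255,255),.165)])
E
```

```text
clock: 35.47
tcp_pos: [0.6061, -0.3175, 0.0923]
orientation: [-0.0, 0.707, 0.707, 0.0]
wrist_force: [0.4, 0.3, -0.1]
finger_gap: 0.0577
grip_force: 0.0
clock: 35.88
tcp_pos: [0.6059, -0.3173, 0.2641]
orientation: [-0.0, 0.707, 0.707, 0.0]
wrist_force: [1.2, -0.6, 0.3]
finger_gap: 0.0639
grip_force: 0.0
tcp [ 0.6059 -0.3173  0.2641] psi 90.0 tilt 0.01 gap 0.0639 grip 0.0 t 35.8833
turn 0.0 shift before turn [0.3593 0.0101 0.0042] after turn [0.3593 0.0101 0.0041]
cap [(61, [282.3, 106.3], [0.5914, -0.2587]), (83, [241.2, 172.7], [0.6145, 0.0468])] [array([ 0.6082, -0.3138,  0.104 ]), array([0.6327, 0.0088, 0.104 ])]
cap [(89, [331.5, 150.8], [0.5467, -0.2179]), (135, [257.7, 173.8], [0.6123, 0.04])] [array([ 0.609 , -0.3196,  0.104 ]), array([ 0.6824, -0.0306,  0.104 ])]
```

```bash

python3 -m jog '[[-0.5,0.0359,0.001,0,0],[-0.5,0.0359,0.001,0,0],[-0.5,0.0359,0.001,0,0],[-0.5,0.0359,0.001,0,0],[-0.5,0.0359,0.001,0,0]]' 50
python3 -m jog '[[-0.5,0.0359,0.001,0,0],[-0.5,0.0359,0.001,0,0],[-0.5,0.0359,0.001,0,0],[-0.5,0.0359,0.001,0,0],[-0.5,0.0359,0.001,0,0]]'
python3 -m jog '[[-0.5,0,0,0,0],[-0.5,0,0,0.03,0],[-0.5,0,0,0.02,0],[-0.5,0,0,0,0],[-0.5,0,0,0,0]]'
python3 - <<'E'
from m import *
c=snap('side','s17');print(blobs(c,(20,160,120),(32,255,255),.165),blobs(c,(105,150,60),(125,255,255),.09))
plan(.616,.042,.15,90)
E
```

```text
clock: 36.4
tcp_pos: [0.6108, -0.1365, 0.262]
orientation: [-0.0, 0.707, 0.707, -0.0]
wrist_force: [0.2, -0.2, -0.1]
finger_gap: 0.0638
grip_force: 0.0
clock: 36.82
tcp_pos: [0.6158, 0.0432, 0.2621]
orientation: [-0.0, 0.707, 0.707, -0.0]
wrist_force: [0.6, -0.3, 0.0]
finger_gap: 0.064
grip_force: 0.0
clock: 37.23
tcp_pos: [0.6151, 0.0413, 0.2113]
orientation: [-0.001, 0.707, 0.707, -0.001]
wrist_force: [-0.2, 0.4, 0.2]
finger_gap: 0.064
grip_force: 0.0
[(63, [282.0, 105.8], [0.5929, -0.2603]), (97, [241.5, 171.9], [0.6148, 0.0434])] [(133, [225.0, 167.4], [0.6951, 0.0005]), (56, [256.1, 167.8], [0.5988, -0.0364]), (73, [242.6, 190.0], [0.6065, 0.0605])]
tcp [0.6161 0.0411 0.2128] psi 89.98 tilt 0.03 gap 0.0642 grip 0.0 t 37.2833
turn -0.02 shift before turn [ 0.0009 -0.      0.0628] after turn [ 0.0009 -0.0001  0.0628]
```

```bash

python3 -m jog '[[-0.5,0.001,0,0.03,0],[-0.5,0,0,0.02,0],[-0.5,0,0,0.01,0],[-0.5,0,0,0,0],[-0.5,0,0,0,0]]'
python3 -m jog '[[0.6,0,0,0,0],[0.6,0,0,0,0],[0.6,0,0,0,0],[0.6,0,0,0,0],[0.6,0,0,0,0]]' 50
python3 -m jog '[[0.6,0,0,-0.015,0],[0.6,0,0,-0.02,0],[0.6,0,0,-0.03,0],[0.6,0,0,-0.02,0],[0.6,0,0,0,0]]'
python3 - <<'E'
from m import *
c=snap('side','s18');print(blobs(c,(20,160,120),(32,255,255),.165),blobs(c,(105,150,60),(125,255,255),.09))
plan(.604,-.228,.24,90)
E
```

```text
clock: 37.7
tcp_pos: [0.6166, 0.042, 0.1536]
orientation: [0.0, 0.707, 0.707, 0.0]
wrist_force: [0.5, -0.8, -0.5]
finger_gap: 0.0641
grip_force: 0.0
clock: 38.12
tcp_pos: [0.6168, 0.0423, 0.1547]
orientation: [0.001, 0.707, 0.707, 0.001]
wrist_force: [-3.3, -0.2, 5.3]
finger_gap: 0.0402
grip_force: 49.4
clock: 38.53
tcp_pos: [0.6187, 0.0423, 0.2435]
orientation: [0.004, 0.707, 0.707, 0.003]
wrist_force: [0.6, 0.3, -1.5]
finger_gap: 0.0399
grip_force: 50.3
[(64, [282.1, 105.9], [0.5926, -0.2601]), (70, [237.2, 155.2], [0.6523, -0.0105])] [(112, [255.1, 163.5], [0.6085, -0.0513]), (134, [224.5, 167.0], [0.6972, -0.0005]), (159, [242.3, 184.9], [0.6149, 0.0426])]
tcp [0.618  0.0423 0.2409] psi 90.0 tilt 0.38 gap 0.0398 grip 50.3 t 38.5833
turn 0.0 shift before turn [-0.2703 -0.014   0.001 ] after turn [-0.2703 -0.014   0.0009]
```

```bash

python3 -m jog '[[0.6,-0.0338,-0.0017,0,0],[0.6,-0.0338,-0.0017,0,0],[0.6,-0.0338,-0.0017,0,0],[0.6,-0.0338,-0.0017,0,0],[0.6,-0.0338,-0.0017,0,0]]' 50
python3 -m jog '[[0.6,-0.0338,-0.0017,0,0],[0.6,-0.0338,-0.0017,0,0],[0.6,-0.0338,-0.0017,0,0],[0.6,0,0,0.03,0],[0.6,0,0,0,0]]'
python3 -m jog '[[0.6,0,0,0.03,0],[0.6,0,0,0.03,0],[0.6,0,0,0.025,0],[0.6,0,0,0.015,0],[0.6,0,0,0,0]]'
python3 -m jog '[[0.6,0,0,0,0],[0.6,0,0,0,0]]'
python3 -c "
from h import *
plan(.604,-.228,.0937,90)"
```

```text
clock: 39.0
tcp_pos: [0.6069, -0.1278, 0.2361]
orientation: [-0.001, 0.707, 0.707, -0.0]
wrist_force: [0.8, -0.3, -1.7]
finger_gap: 0.0403
grip_force: 50.2
clock: 39.42
tcp_pos: [0.5996, -0.2291, 0.2012]
orientation: [-0.004, 0.708, 0.706, -0.001]
wrist_force: [-1.8, 1.5, -3.0]
finger_gap: 0.0399
grip_force: 50.2
clock: 39.83
tcp_pos: [0.5995, -0.2253, 0.1028]
orientation: [-0.004, 0.707, 0.708, -0.001]
wrist_force: [-0.7, 0.3, -1.4]
finger_gap: 0.0401
grip_force: 50.4
clock: 40.0
tcp_pos: [0.6032, -0.2277, 0.1088]
orientation: [0.001, 0.707, 0.707, 0.0]
wrist_force: [-0.7, 0.2, -0.5]
finger_gap: 0.0402
grip_force: 50.4
tcp [ 0.6032 -0.2277  0.1088] psi 90.04 tilt 0.07 gap 0.0402 grip 50.4 t 40.0
turn 0.04 shift before turn [-0.0003  0.0008  0.0151] after turn [-0.0003  0.0008  0.0151]
```

```bash

python3 -m jog '[[0.6,0,0,0.006,0],[0.6,0,0,0.004,0],[0.6,0,0,0.002,0],[0.6,0,0,0.001,0],[0.6,0,0,0,0]]' 50
python3 -m jog '[[0.6,0,0,0.001,0],[0.6,0,0,0.001,0],[0.6,0,0,0,0],[0.6,0,0,0,0]]'
```

```text
clock: 40.42
tcp_pos: [0.6024, -0.228, 0.0945]
orientation: [-0.0, 0.707, 0.707, -0.0]
wrist_force: [-0.3, 0.4, -1.0]
finger_gap: 0.0404
grip_force: 50.4
clock: 40.75
tcp_pos: [0.6027, -0.2283, 0.0938]
orientation: [0.001, 0.707, 0.707, -0.0]
wrist_force: [-2.2, 0.9, 6.1]
finger_gap: 0.0403
grip_force: 51.3
```

Contact. Release, lift straight up, then check numerically.

```bash

python3 -m jog '[[-0.35,0,0,0,0],[-0.35,0,0,0,0],[-0.35,0,0,0,0],[-0.35,0,0,0,0]]'
python3 -m jog '[[-0.35,0,0,-0.03,0],[-0.35,0,0,-0.035,0],[-0.5,0,0,-0.035,0],[-0.5,0,0,-0.035,0],[-0.5,0,0,-0.035,0]]'
python3 -m jog '[[-0.5,0,-0.035,0,0],[-0.5,0,-0.035,0,0],[-0.5,0,-0.035,0,0],[-0.5,0,0,0,0],[-0.5,0,0,0,0]]'
python3 - <<'E'
from m import *
plan(.6,-.2,.2,90)
for n in ('side','scene'):
    c=snap(n,n+'19');B=blobs(c,(20,160,120),(32,255,255),.104)
    print(n,'cap',B);print('blue',blobs(c,(105,150,60),(125,255,255),.09));print('red',[b for b in blobs(c,(0,200,120),(6,255,255),.036,15) if .4<b[2][0]<.55])
print('ref c6 blue',blobs(dict(np.load('pics/c6.npz')),(105,150,60),(125,255,255),.09))
# jar uprightness: axis lean from cap top vs. glass is covered by cap position in the two views (triangulated height)
E
```

```text
clock: 41.08
tcp_pos: [0.6026, -0.228, 0.0924]
orientation: [-0.0, 0.707, 0.707, -0.0]
wrist_force: [-0.0, 0.6, -0.5]
finger_gap: 0.058
grip_force: 0.0
clock: 41.5
tcp_pos: [0.6023, -0.2279, 0.2641]
orientation: [-0.0, 0.707, 0.707, -0.0]
wrist_force: [0.1, -0.8, 0.1]
finger_gap: 0.0642
grip_force: 0.0
clock: 41.92
tcp_pos: [0.4959, -0.2277, 0.2629]
orientation: [-0.0, 0.708, 0.707, -0.0]
wrist_force: [-0.3, 0.1, 0.5]
finger_gap: 0.0638
grip_force: 0.0
tcp [ 0.4959 -0.2277  0.2629] psi 89.91 tilt 0.02 gap 0.0638 grip 0.0 t 41.9167
turn -0.09 shift before turn [0.0279 0.1041 0.0628] after turn [0.0277 0.1041 0.0629]
side cap [(60, [282.1, 106.0], [0.6095, -0.315]), (53, [275.1, 125.4], [0.6007, -0.2199])]
blue [(149, [253.4, 162.4], [0.6152, -0.0533]), (148, [225.3, 166.7], [0.6953, -0.0025]), (160, [242.3, 184.7], [0.6151, 0.042])]
red [(43, [281.9, 193.7], [0.4939, -0.0057])]
scene cap [(86, [331.4, 150.8], [0.6094, -0.3194]), (87, [316.7, 160.7], [0.6029, -0.2271])]
blue [(470, [253.2, 189.4], [0.6454, 0.0254]), (273, [278.2, 182.9], [0.6167, -0.0533])]
red [(61, [298.1, 221.8], [0.4937, -0.0051])]
ref c6 blue [(459, [252.9, 189.4], [0.6463, 0.026]), (278, [277.7, 182.5], [0.6193, -0.0538])]
```

```bash
python3 -c "
from workcell import env
print(env.hand_in())"
```

```text
the job is handed in; nothing more can be done
None
```

I handed the job in at about 42 s on the clock, but hand-in returned no verdict and I viewed 16 pictures against the limit of 14: head seated on its post, both jars (no bottles seen) shaken for over 4 s and now standing in the tray, knob pushed back in, and the block, brush and cup not touched.

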